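Clamp a rail in the spring-arm dowelling jig

ROBOT

A 6-joint arm with a two-finger parallel gripper is mounted at the origin on a cart in front of the work surface, level with it; the furniture and walls round the work are solid. World frame = base frame: x ahead of the robot, y to its left, z up, the work surface at z = 0. Lengths are in m, angles in rad, forces in N, time in s.
With the tool pointing down it reaches from about 0.25 to 0.775 m from the base axis. Payload 4 kg.
Tool frame: the origin (TCP) lies on the centre line of the jaws, within the pads' length; the fingertips stand 14 mm ahead of it and the grasp point (between the pads) lies 5 mm behind it (robot.tcp_to_tips is the distance from the TCP to the fingertips, in m); z points along the fingers, y is the line along which they close (so a half turn about z gives the same grasp; the last joint's range is limited). The gripper opens to 94 mm and grips with 3 to 60 N. Pads are 16 mm wide; open, the fingers measure 119 mm over their backs; the gripper's body (75 mm by 177 mm) begins 78 mm behind the grasp point.
Start: joints at [-1.379, 0.087, 1.371, -0, 1.684, -0.103], TCP at [0.16, -0.526, 0.22] pointing down, gripper open.
Joint ranges: [-3.1, 3.1], [-0.76, 2.03], [0.27, 2.55], [-1.08, 4.22], [0.17, 2.65], [-2.57, 2.57]. Speed limits (rad/s): [2.79, 2.79, 3.14, 3.14, 3.14, 3.14].

INTERFACE

Orientations are given as [roll, pitch, yaw] about the fixed x, y, z axes, in that order (R = Rz(yaw) Ry(pitch) Rx(roll)).
In Python, from bench import robot gives the robot as it stands.
- The arm moves only by the tool carry_out, never from a script. Its argument "increments" is a list of rows, each a list of 3 entries, a list of its own where there are three numbers: the closure in counts, from 0 (fully open) to 255 (shut), then the shift along the tool's x, y, z in mm, then the turn about the tool's z in degrees. In form: [[fingers, [dx, dy, dz], twist], ...]. A call has 1 to 8 rows; each row shifts and turns the commanded pose from where the row before left it, along the tool's axes as they then stand; what a row does not reach is not made up. A row lasts 1/10 s, in which the tool goes at most 50 mm and 8.59 degrees, less where a joint would pass 70% of its speed; a pose out of reach is approached as far as the arm can. A call with a gripper value outside its range is refused whole. The fingers move at their own pace and stop on an object; the grip force is fixed at half the most. Time passes only in rows, so rows that do not move let the fingers close. It gives the time, the measured TCP pose, the force, the opening and the grip force at its end, in the units of the state.
- robot.get_obs(): the state, without advancing time (a new reading comes with each control period).
- robot.snapshot(name): name is "scene" or "top" or "wrist"; returns the picture (400x640x3 uint8, blue, green, red); there is no depth.
- robot.get_calibration(name): a dict with "vfov" (degrees; the focal length in pixels is half the picture's height over the tangent of half this angle, whatever the lens; pixels are square), "cx", "cy" (the principal point, pixels), "T" (4x4, takes a point from camera to world coordinates). Camera axes: x right, y down, z forward; pixel columns grow to the right and rows downward; lengths in m; the calibration is good to about 2 mm. A picture is of the moment at which its call begins: read the wrist's pose just before it. get_calibration takes no time and is no camera call; for the wrist camera it gives the pose at the moment of the call.
- robot.close_job(): hands the job in; it is judged then, once.
The state is a dict: "time": time; "joint_positions": joint angles; "qvel": joint speeds; "joint_torque": joint torques, N m; "tool_pos": TCP position; "ee_rot": TCP orientation; "wrist_force": force on the tool from outside, world axes, zero at the start; "wrist_torque": the same for the moment, N m; "width": finger opening in m; "finger_force": force on a finger pad.
Only numpy, scipy, OpenCV 4.12 (cv2) and the standard library are available. Lean on these libraries where they do the work, as an engineer would, in place of code of your own. Each camera call takes 0.05 s, during which the arm holds its last target. There are 200 camera calls.

TASK

Clamp the longest square offcut (the rail) in the dowelling jig, ready for drilling. First pull the sprung clamp arm back by its knob until the sear catches and holds it, feeling for the rubber stop just behind the catch and pressing on it only gently; then lay the rail in the nest, its end tight against the steel drill-bush block and its side against the fence, and trip the trigger so that the arm springs shut and clamps it. Leave everything else on the bench where it is.

Things in the scene. Friction and masses are not known exactly. Their poses are not given: they have to be found in the camera images.
- jig: Dowelling jig screwed to the bench. Origin on the bench top under the nest's centre; +x is the way the rail's end is pushed (to the bush block), +y the way its side is pushed (to the fence), z up. Plywood base 250x285x18 (x -115 to 135, y -230 to 55), its top is the bed. Clamp arm and sear bracket stand on the -y side, nothing of them higher than 85 above the bench but the arm's knob (104).
- nest (a point): Where the centre of the rail's underside lies when it is home: on the bed, 18 above the bench; axes as the jig's. Home: rail lying along the jig's x, one end against the bush block, one side against the fence.
- fence (a point): Middle of the upper edge of the fence's face: dark wood strip 118 long (jig x -63 to 55), 20 thick, face at jig y = +19, only 18 high above the bed, so the upper 20 mm of the rail stay free to be held while it is seated. Axes as the jig's.
- bush_block (a point): Centre of the bush block's face that the rail's end is pushed against, at jig x = +65, 21 above the bed: steel block 36 (x) x 56 (y) x 42 high with two brass guide bushes. Axes as the jig's.
- clamp_arm (a joint): Angle of the sprung clamp arm about its upright pivot, rad. Seen from above the arm points along the jig's -x turned counter-clockwise by (angle - 0.07). 0 = at rest, nest empty; about 0.07 = on a rail that is home; grows as the knob is pulled back towards the jig's -y. The spring shuts it with (0.75 + 0.65 x angle) N m, at the knob 5 N at rest, 8 to 9 N cocked. Shuts in 0.3 s once tripped.
- clamp_knob (a point): Middle of the grip of the arm's knob (moves with the arm): upright black round grip 24 in diameter that revolves freely on its post, from 60 to 104 above the bench, this point at 90; 150 from the pivot. The arm's bar below it is 16 wide, 26 to 44 above the bench.
- clamp_pivot (a point): On the arm's upright pivot axis, 44 above the bench; at x 85, y -52 in the jig's frame.
- clamp_pad: Round rubber swivel pad, 19 across, on the arm, 85 from the pivot; it presses the rail's side at mid length, 18 above the bed. Origin: where the pad meets its stalk, on its axis; +y (its face is 10 along it) points at the fence when clamping.
- sear (a point): Where the sear holds the striker; y is the cocking direction, x points away from the arm's pivot. The arm's striker pin rides up the pawl's ramp (1 to 2 N more at the knob), then the pawl drops behind it and holds the arm. The striker is set by hand in a slot of the arm, so the catch comes at an arm angle that differs each time, from 0.70 to 0.95 rad, and is not measured: it must be felt.
- rubber_stop: Round rubber stop, 11 across, behind the striker, axis 56 above the bench. The striker meets it 0.02 rad (3 mm at the knob) past the catch, wherever that is; it gives 5 N per mm, felt as a steady rise of 2.2 N at the knob per mm of knob travel; more than 15 N on it (10 N more at the knob) is ramming. Origin: bench level under its free end; +y is the way it is compressed.
- trigger_tab (a point): Centre of the outer face of the trigger's upright thumb tab as it stands at rest (fixed point), 74 above the bench; x is the face's outward normal. Steel tab 7 thick, 26 long, top 85 above the bench, on a flat tail 51 to 60 above it. Pushed against x by 6 to 10 mm with 5 to 7 N it lets a cocked arm go; it travels 15 at most and springs back. 60 mm of free space before it.
- rail: The work piece: plain pine offcut of square section, 38x130x38, about 0.1 kg, lying on the bench left of the jig; the longest such block there. Origin: centre of its underside; y along its length, z up.
- tape_measure: Bystander: yellow and black tape measure standing on edge, 42x78x70 mm. Origin: centre of its underside.
- screw_tin: Bystander: closed flat dark red tin of screws, 66x101x29 mm. Origin: centre of its underside.
- chisel: Bystander: wood chisel lying behind the jig, 29x254x29 mm. Origin: centre of its underside.
- stop_block: Bystander: shorter offcut, 40x100x40, left of the jig and farther away than the rail (not the work piece), all in mm. Origin: centre of its underside.
- pencil: Bystander: flat carpenter's pencil lying left of the jig, 12x155x8 mm. Origin: centre of its underside.
- screwdriver: Bystander: screwdriver with a yellow handle on the right, 29x190x25 mm. Origin: centre of its underside.
Things that resemble listed ones, but are neither listed nor needed, are in the scene too. Leave any pink look-alike of the rail alone.

How it is judged:
By the outcome, as a careful person would: the job done as asked, in the order asked, and still so for the second after the job is handed in, with the robot touching nothing.
It also fails if it takes over 72 s, if anything falls off the work surface, if the arm or the gripper's body presses on something with over 40 N, if the wrist force passes 120 N, or if a joint passes its speed limit or range.

## Working session

There is one attempt and no reset: what is moved stays moved. The work goes in short steps, Python scripts to look and compute and a tool call to move; the robot and the scene stay as the last step left them, time stands still between calls to the robot, and variables do not carry over. Pictures are saved under pics/ and viewed, at most 10 in all, crops included, and the job is handed in when it is done.

Besides the shell and the picture viewer there is one more tool, called after "Request:" by a JSON object that holds its "name" and its "arguments". carry_out: Moves the arm, as the interface text tells. Its arguments: {"type":"object","properties":{"increments":{"type":"array","items":{"type":"array"}}},"required":["increments"]}

```bash
ls; mkdir -p pics; cat > h.py <<'E'
import numpy as np, cv2
from bench import robot
def snap(name,fn):
    c=robot.get_calibration(name); im=robot.snapshot(name); cv2.imwrite('pics/'+fn+'.png',im)
    np.savez('pics/'+fn+'.npz',T=np.array(c['T']),v=c['vfov'],cx=c['cx'],cy=c['cy'],im=im); return im
def cal(fn):
    return np.load('pics/'+fn+'.npz')
def ray(c,u,v):
    f=200/np.tan(np.radians(float(c['v']))/2); d=np.array([(u-c['cx'])/f,(v-c['cy'])/f,1.0]); T=c['T']
    return T[:3,3],T[:3,:3]@d
def onz(c,u,v,z):
    o,d=ray(c,u,v); return o+d*(z-o[2])/d[2]
def tri(c1,p1,c2,p2):
    o1,d1=ray(c1,*p1);o2,d2=ray(c2,*p2)
    s=np.linalg.lstsq(np.c_[d1,-d2],o2-o1,rcond=None)[0]
    a=o1+s[0]*d1;b=o2+s[1]*d2; return (a+b)/2,np.linalg.norm(a-b)
def proj(c,P):
    f=200/np.tan(np.radians(float(c['v']))/2); T=c['T']; q=T[:3,:3].T@(np.array(P)-T[:3,3]); return q[:2]/q[2]*f+[c['cx'],c['cy']]
E
python3 - <<'E'
from h import *
for n in ['top','scene']:
    snap(n,n+'0'); c=robot.get_calibration(n); print({k:(np.round(v,3).tolist()) for k,v in c.items()})
o=robot.get_obs(); print(o)
a=cv2.imread('pics/top0.png')
E
```

```text
pics
{'vfov': 47.429, 'cx': 319.655, 'cy': 199.815, 'T': [[-0.172, -0.766, 0.62, -0.477], [-0.985, 0.135, -0.106, 0.157], [-0.003, -0.629, -0.777, 1.411], [0.0, 0.0, 0.0, 1.0]]}
{'vfov': 50.114, 'cx': 321.344, 'cy': 199.605, 'T': [[-0.87, -0.192, 0.455, -0.007], [-0.494, 0.346, -0.798, 0.988], [-0.004, -0.918, -0.396, 0.618], [0.0, 0.0, 0.0, 1.0]]}
{'time': 0.1, 'joint_positions': array([-1.37910613e+00,  8.79138908e-02,  1.37208849e+00,  2.44636017e-05,
        1.68356499e+00, -1.03104617e-01]), 'qvel': array([-3.91564087e-04, -7.81288253e-05, -2.76265155e-03, -9.66805382e-04,
       -1.94226186e-05, -6.70507982e-04]), 'joint_torque': array([ 1.10915869e-03, -3.41253877e+01, -3.03302014e+01,  7.18779140e-02,
        3.04504589e-02, -1.05239501e-04]), 'tool_pos': array([ 0.15971391, -0.52583029,  0.21841067]), 'ee_rot': array([-3.13963092e+00, -2.27426664e-04,  2.94797321e-01]), 'wrist_force': array([-0.51401692, -0.2489533 , -0.02100726]), 'wrist_torque': array([-0.01981677, -0.02581783,  0.04351421]), 'finger_force': 0.0, 'width': 0.09375988661942931}
```

View pics/top0.png

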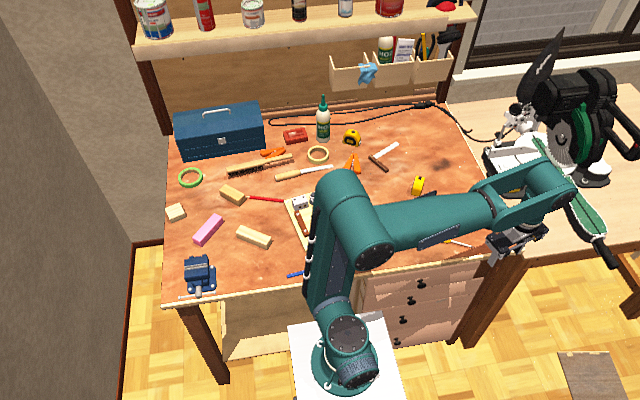

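View pics/scene0.png

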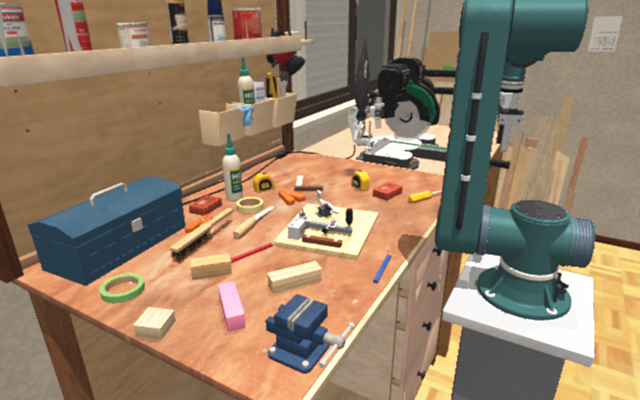

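The top view shows the jig at about (300,215), half hidden by the arm. There are four block candidates: rail at (253,237), stop block at (232,194), pink at (208,230) and a small cube at (176,212). The scene view shows the jig whole at (325,228), the rail at (295,276), the pink block at (231,305) and the stop block at (211,265).

```bash
python3 - <<'E'
from h import *
s=cal('scene0');t=cal('top0')
for n,p,q in [('rail',(295,276),(253,237)),('stop',(211,265),(232,194)),('pink',(231,305),(208,230)),('cube',(155,320),(176,212))]:
    print(n,tri(s,p,t,q), onz(t,*q,.03))
for p in [(277,247),(346,255),(377,210),(308,204),(325,228),(348,215)]: print(p,onz(s,*p,.018))
im=s['im'][180:330,200:400]; cv2.imwrite('pics/c1.png',cv2.resize(im,(800,600),interpolation=cv2.INTER_CUBIC))
c=robot.get_calibration('wrist'); print(np.round(c['T'],3), c['vfov'])
E
```

```text
rail (array([0.49720875, 0.23911774, 0.02413175]), np.float64(0.0026997103857941355)) [0.49472422 0.23893388 0.03      ]
stop (array([0.7149595 , 0.30389144, 0.02558255]), np.float64(0.004451914955425456)) [0.71402733 0.30402864 0.03      ]
pink (array([0.5623775 , 0.40249296, 0.01949953]), np.float64(0.0007130560979819232)) [0.55497259 0.40072517 0.03      ]
cube (array([0.6698659 , 0.52242506, 0.01953669]), np.float64(4.326319565114397e-05)) [0.66121566 0.51966663 0.03      ]
(277, 247) [0.6242744  0.13407694 0.018     ]
(346, 255) [0.43484471 0.07852414 0.018     ]
(377, 210) [ 0.47517974 -0.23397957  0.018     ]
(308, 204) [ 0.7029352  -0.16425522  0.018     ]
(325, 228) [ 0.56308646 -0.03415103  0.018     ]
(348, 215) [ 0.54268177 -0.15184246  0.018     ]
[[ 0.291 -0.922 -0.256  0.234]
 [-0.957 -0.281 -0.076 -0.506]
 [-0.002  0.268 -0.964  0.384]
 [ 0.     0.     0.     1.   ]] 58.82888715464322
```

View pics/c1.png

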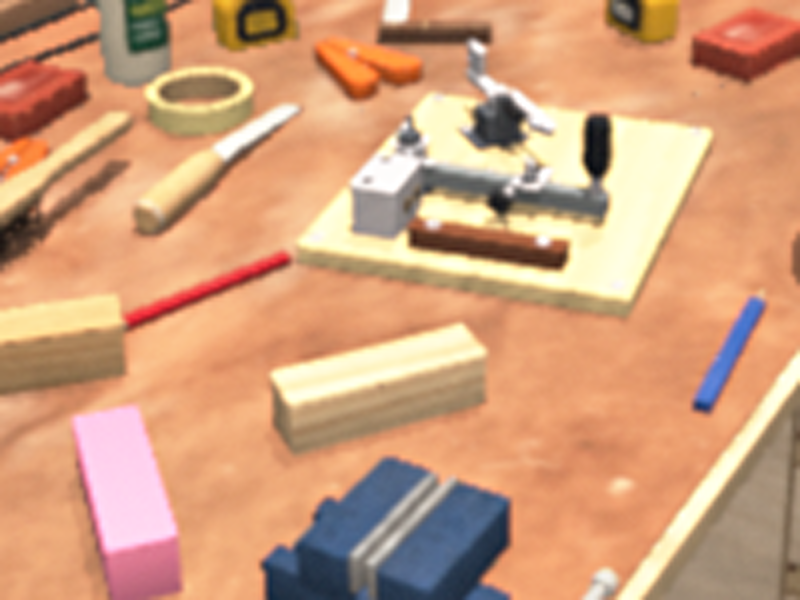

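The crop confirms the rail: the pale pine block at scene (295,276) is the longest. The pink block and the farther stop block don't fit the description. Now I'll move the wrist camera over the jig.

Request:
{"name": "carry_out", "arguments": {"increments": [[0,[32,-23,-30],0],[0,[35,-25,-20],0],[0,[35,-25,-20],0],[0,[35,-25,-20],0],[0,[35,-25,-10],0],[0,[35,-25,0],0],[0,[35,-25,0],0],[0,[35,-25,0],0]]}}

```text
time: 0.9
tool_pos: [0.368, -0.2548, 0.3192]
ee_rot: [-3.142, 0.0, 0.294]
wrist_force: [0.1, 0.1, -0.0]
width: 0.0941
finger_force: 0.0
```

Request:
{"name": "carry_out", "arguments": {"increments": [[0,[35,-25,0],0],[0,[35,-25,0],0],[0,[35,-25,0],0],[0,[35,-25,0],0],[0,[35,-25,0],0],[0,[35,-25,0],0],[0,[0,0,0],0],[0,[0,0,0],0]]}}

```text
time: 1.7
tool_pos: [0.5247, -0.0512, 0.3185]
ee_rot: [-3.141, 0.002, 0.297]
wrist_force: [-0.5, -1.4, 0.2]
width: 0.094
finger_force: 0.0
```

```bash
python3 - <<'E'
from h import *
o=robot.get_obs(); print(o['time'],o['tool_pos'],o['ee_rot'],o['joint_positions'])
snap('wrist','w1')
s=cal('scene0');w=cal('w1')
for p in [(274.5,241.75),(356.75,257),(378,213),(308.75,203.75)]: P=onz(s,*p,.018); print(P, proj(w,P))
E
```

```text
1.7 [ 0.52465978 -0.05118362  0.31847558] [-3.14112763e+00  2.21935113e-03  2.96733258e-01] [-2.04402324e-01  3.98039888e-02  1.22632526e+00 -6.90634403e-04
  1.87763320e+00  1.06945337e+00]
[0.64813672 0.11254077 0.018     ] [221.53302818  29.00401536]
[0.40482951 0.07377706 0.018     ] [210.48313215 222.70940934]
[ 0.46309529 -0.21364861  0.018     ] [420.19833505 242.08632242]
[ 0.70177041 -0.16734415  0.018     ] [455.79954342  56.70413806]
```

View pics/w1.png

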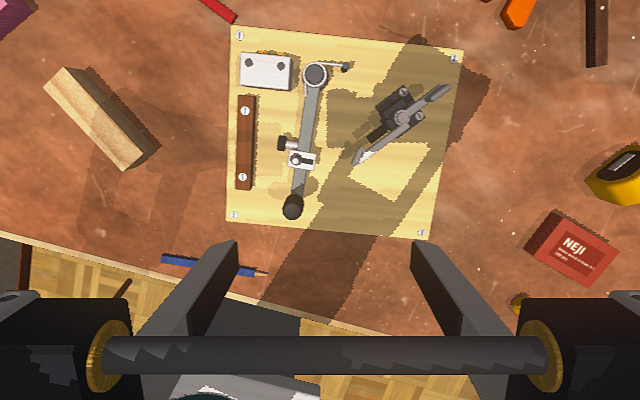

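The wrist view w1 shows the whole jig. The base corners are at about (231,25), (227,220), (429,240) and (465,52). Other points: bush block (266,70), fence (245,142), pivot (315,75), knob (292,207), sear bracket and trigger (400,115), rail (103,118). I'll take a second place with the wrist camera to get heights.

Request:
{"name": "carry_out", "arguments": {"increments": [[0,[0,40,20],0],[0,[0,40,20],0],[0,[0,30,20],0],[0,[0,0,0],0],[0,[0,0,0],0]]}}

```text
time: 2.25
tool_pos: [0.5555, -0.1584, 0.259]
ee_rot: [-3.14, 0.001, 0.291]
wrist_force: [0.3, 0.1, -0.2]
width: 0.094
finger_force: 0.0
```

```bash
python3 - <<'E'
from h import *
o=robot.get_obs(); print(o['time'],o['tool_pos'],o['ee_rot'])
b=snap('wrist','w2'); a=cal('w1')['im']
A=cv2.resize(a[15:245,210:480],None,fx=2.4,fy=2.4,interpolation=cv2.INTER_CUBIC)
cv2.imwrite('pics/c2.png',cv2.resize(b[0:260,120:480],(800,578),interpolation=cv2.INTER_CUBIC))
E
```

```text
2.25 [ 0.55549018 -0.15843085  0.25904488] [-3.14024677e+00  1.27847984e-03  2.91490237e-01]
```

View pics/c2.png

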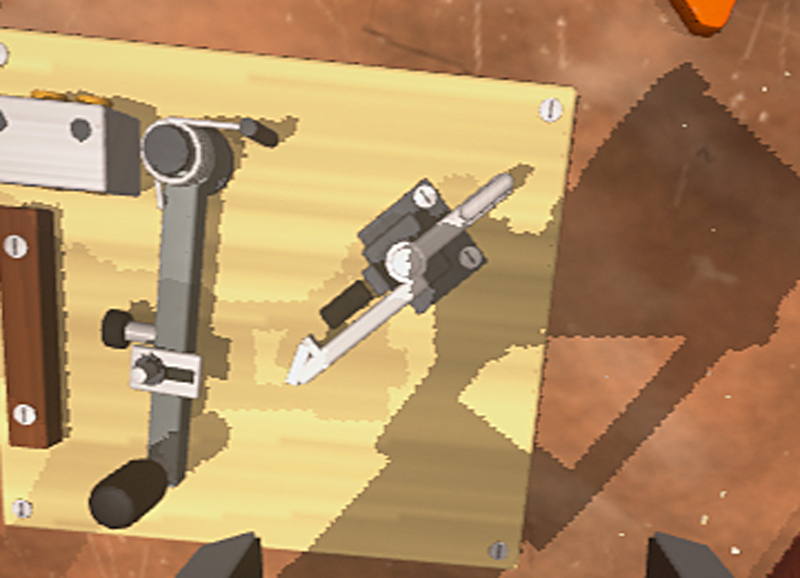

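The crop shows the pivot at (180,150), the knob at (130,495) and the striker plate at (165,370). The sear pawl runs from its hook at (300,360) over its pivot at (402,260) to its tail and tab at (510,180), with the rubber stop at (345,303). Next I'll fit the jig pose from the base outline in both views.

```bash
cat > jig.py <<'E'
from h import *
def quad(fn):
    im=cal(fn)['im']; hsv=cv2.cvtColor(im,cv2.COLOR_BGR2HSV)
    m=cv2.inRange(hsv,(17,60,40),(32,255,255)); m=cv2.morphologyEx(m,cv2.MORPH_OPEN,np.ones((3,3)))
    n,l,s,c=cv2.connectedComponentsWithStats(m); i=l[150,350] if l[150,350] else 1+np.argmax(s[1:,4])
    cs,_=cv2.findContours((l==i).astype('u1'),cv2.RETR_EXTERNAL,cv2.CHAIN_APPROX_NONE)
    h=cv2.convexHull(max(cs,key=cv2.contourArea)); return cv2.approxPolyDP(h,6,True)[:,0]
E
python3 - <<'E'
from jig import *
for f in ['w1','w2']:
    q=quad(f); c=cal(f); print(f)
    for p in q: print(p, np.round(onz(c,*p,.018)[:2],4))
# height checks: knob top, block corner etc; picks
w1,w2=cal('w1'),cal('w2')
k=lambda u,v:(120+u/2.2222,v/2.2222)
for f in ['w1','w2']:
    im=cal(f)['im']; g=im.max(2)<60; n,l,s,ce=cv2.connectedComponentsWithStats(g.astype('u1'))
    for i in range(1,n):
        if s[i,4]>25 and ce[i,1]<240 and s[i,4]<2000: print(f,s[i],np.round(ce[i],1))
E
```

```text
w1
[231  25] [0.6557 0.1027]
[463  50] [ 0.7113 -0.1728]
[427 239] [ 0.4702 -0.2211]
[226 220] [0.415  0.0541]
w2
[108  12] [0.6556 0.1024]
[377  39] [ 0.7114 -0.1719]
[352 254] [ 0.4718 -0.222 ]
[230 253] [ 0.4295 -0.0773]
[122 235] [0.4146 0.0539]
w1 [586   0  10  68 607] [590.   33.2]
w1 [369 131  18  12  26] [378.2 136.6]
w1 [597 150  43  31 641] [620.6 167.3]
w1 [297 198   7  20  26] [301.2 207.1]
w2 [521   0  10  60 443] [525.6  28.7]
w2 [166 139  13  18  67] [172.5 147.9]
w2 [540 154  52  35 801] [567.1 172.6]
w2 [597 180  18  17  57] [604.5 187.5]
w2 [160 207  35  31 146] [175.9 222.7]
```

```bash
cat >> jig.py <<'E'
def pose():
    J=[];W=[]
    for f in ['w1','w2']:
        for p in quad(f):
            P=onz(cal(f),*p,.018)[:2]
            for j,a in [((.135,.055),(.656,.103)),((.135,-.230),(.711,-.172)),((-.115,-.230),(.471,-.222)),((-.115,.055),(.415,.054))]:
                if np.linalg.norm(P-a)<.015: J.append(j);W.append(P)
    J=np.array(J);W=np.array(W);a=J.mean(0);b=W.mean(0);u=J-a;v=W-b
    th=np.arctan2((u[:,0]*v[:,1]-u[:,1]*v[:,0]).sum(),(u*v).sum())
    R=np.array([[np.cos(th),-np.sin(th)],[np.sin(th),np.cos(th)]]); t=b-R@a
    return th,R,t,W-(J@R.T+t)
E
python3 - <<'E'
from jig import *
th,R,t,r=pose(); print(th,t,np.round(r*1000,1).tolist())
w1,w2=cal('w1'),cal('w2'); k=lambda u,v:(120+u/2.2222,v/2.2222)
for n,j,z in [('pivot top',(85,-52),.060),('knobtop',(-64.6,-41.5),.104),('knobbot',(-64.6,-41.5),.06),('block c',(65,-28),.06),('block c2',(65,28),.06),('fence',(-63,19),.036),('fence2',(55,19),.036)]:
    P=np.r_[R@(np.array(j)/1000)+t,z]; a=proj(w2,P); print(n,P.round(4),proj(w1,P).round(1),a.round(1),((a-[120,0])*2.2222).round(0))
J=lambda P:(R.T@(P[:2]-t)*1000).round(1).tolist()
# picks from crop: (crop px, z)
for n,p,z in [('hook tip',(293,380),.06),('hookinner',(312,340),.06),('searpiv',(402,260),.07),('tab far end',(512,180),.085),('tab near',(450,225),.085),('stop end',(325,312),.062)]:
    P=onz(w2,*k(*p),z); print(n,J(P))
for n,p,q in [('tabend',(446,87),(512,180)),('searpiv',(403,117),(402,260)),('hooktip',(356,164),(293,380))]:
    P,e=tri(w1,p,w2,k(*q)); print(n,P.round(4),round(e,4),J(P))
E
```

```text
0.20047607809467421 [0.53597957 0.02444899] [[-1.6, -2.5], [-2.7, 1.3], [1.1, 2.8], [2.6, -1.3], [-1.7, -2.8], [-2.7, 2.2], [2.7, 1.9], [2.3, -1.5]]
pivot top [ 0.6296 -0.0096  0.06  ] [314.   73.4] [195.7  66.8] [168. 148.]
knobtop [ 0.4809 -0.0291  0.104 ] [291.5 210.9] [169.4 227.5] [110. 506.]
knobbot [ 0.4809 -0.0291  0.06  ] [294.7 200.7] [186.6 214. ] [148. 476.]
block c [0.6053 0.01   0.06  ] [291.3  89.9] [171.1  86.2] [114. 191.]
block c2 [0.5941 0.0648 0.06  ] [242.   84.9] [113.1  80.6] [-15. 179.]
fence [0.4705 0.0305 0.036 ] [249.6 190.4] [140.9 201.8] [ 46. 448.]
fence2 [0.5861 0.054  0.036 ] [253.6  95.5] [135.7  93.1] [ 35. 207.]
hook tip [-11.4, -109.5]
hookinner [8.0, -117.5]
searpiv [47.9, -156.8]
tab far end [84.0, -199.9]
tab near [64.2, -176.4]
stop end [21.5, -123.2]
tabend [ 0.6596 -0.1559  0.063 ] 0.0007 [85.2, -201.3]
searpiv [ 0.6141 -0.1197  0.0699] 0.0 [47.8, -156.8]
hooktip [ 0.5476 -0.0861  0.0659] 0.0008 [-10.7, -110.7]
```

The jig fit is yaw 0.2005, origin (0.536, 0.024). The predicted knob, fence and block projections match both views. Knob at (0.481, -0.029), so I'm going above it with the tool's y along the knob's tangent.

Request:
{"name": "carry_out", "arguments": {"increments": [[0,[-8,-36,20],0],[0,[-9,-37,20],0],[0,[-9,-36,20],0],[0,[-8,-36,20],0],[0,[0,0,10],4.6],[0,[0,0,10],4.6],[0,[0,0,0],0],[0,[0,0,0],0]]}}

```text
time: 3.1
tool_pos: [0.4823, -0.0278, 0.1611]
ee_rot: [3.141, -0.003, 0.137]
wrist_force: [0.1, 0.4, -0.6]
width: 0.0941
finger_force: 0.0
```

```bash
python3 - <<'E'
from jig import *
o=robot.get_obs(); print(o['time'],o['tool_pos'],o['ee_rot'],o['wrist_force'])
snap('wrist','w3'); w=cal('w3')
for z in (.104,.06): print(proj(w,[.4809,-.0291,z]))
g=(w['im'].max(2)<60).astype('u1'); n,l,s,ce=cv2.connectedComponentsWithStats(g)
for i in range(1,n):
    if s[i,4]>40: print(s[i],ce[i].round(1))
cv2.imwrite('pics/c3.png',w['im'])
E
```

```text
3.1 [ 0.48229486 -0.02775658  0.1611226 ] [ 3.14081272e+00 -2.58218825e-03  1.36744717e-01] [ 0.08232987  0.3685167  -0.60830452]
[321.83865521 230.46146376]
[322.13115581 211.75423236]
[311   4  27  10  41] [324.    9.8]
[ 422   19   49   81 1406] [443.3  64.3]
[323 143  18   8 138] [331.9 146.5]
[305 201  34  44 829] [323.6 222.4]
[    0   242   640   158 41012] [302.2 348.7]
[  0 295  18   7  73] [  7.7 297.8]
```

View pics/c3.png

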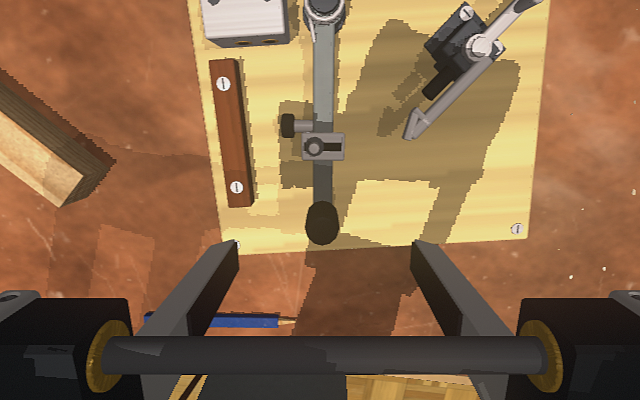

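w3 shows the knob blob centred at (323,222), right where predicted, and centred between the fingers. Descend and grip.

Request:
{"name": "carry_out", "arguments": {"increments": [[0,[-1,1,25],0],[0,[0,0,25],0],[0,[0,0,20],0],[0,[0,0,5],0],[230,[0,0,0],0],[230,[0,0,0],0],[230,[0,0,0],0],[230,[0,0,0],0]]}}

```text
time: 3.95
tool_pos: [0.482, -0.0295, 0.0857]
ee_rot: [3.141, -0.002, 0.134]
wrist_force: [-0.4, -1.0, 0.3]
width: 0.0656
finger_force: 0.0
```

Request:
{"name": "carry_out", "arguments": {"increments": [[230,[0,0,0],0],[230,[0,0,0],0],[230,[0,0,0],0],[230,[0,0,0],0]]}}

```text
time: 4.35
tool_pos: [0.4811, -0.0293, 0.0845]
ee_rot: [3.141, -0.0, 0.134]
wrist_force: [-0.6, 0.3, 0.2]
width: 0.0334
finger_force: 0.0
```

Request:
{"name": "carry_out", "arguments": {"increments": [[230,[0,0,0],0],[230,[0,0,0],0],[230,[0,0,0],0]]}}

```text
time: 4.65
tool_pos: [0.4809, -0.0279, 0.0844]
ee_rot: [-3.139, 0.0, 0.135]
wrist_force: [-1.1, 5.3, 0.9]
width: 0.0237
finger_force: 30.0
```

Request:
{"name": "carry_out", "arguments": {"increments": [[230,[0.1,2.6,0],-1],[230,[0.1,5.2,0],-2]]}}

```text
time: 4.85
tool_pos: [0.4821, -0.0352, 0.0844]
ee_rot: [-3.138, 0.0, 0.189]
wrist_force: [-0.3, 6.0, 1.0]
width: 0.0234
finger_force: 30.0
```

Request:
{"name": "carry_out", "arguments": {"increments": [[230,[0.4,10.5,0],-4],[230,[0.4,10.5,0],-4],[230,[0.4,10.5,0],-4],[230,[0.4,10.5,0],-4],[230,[0.4,10.5,0],-4],[230,[0.4,10.5,0],-4],[230,[0.4,10.5,0],-4]]}}

```text
time: 5.55
tool_pos: [0.5121, -0.101, 0.0844]
ee_rot: [-3.136, -0.001, 0.679]
wrist_force: [-2.8, 8.1, 4.2]
width: 0.0236
finger_force: 30.0
```

Request:
{"name": "carry_out", "arguments": {"increments": [[230,[0.2,5.2,0],-2],[230,[0.2,5.2,0],-2],[230,[0,0,0],0]]}}

```text
time: 5.85
tool_pos: [0.5191, -0.109, 0.0844]
ee_rot: [-3.136, -0.0, 0.746]
wrist_force: [-3.2, 7.6, 3.9]
width: 0.0234
finger_force: 30.0
```

```bash
cat >> jig.py <<'E'
def arm():
    th,R,t,_=pose(); o=robot.get_obs(); j=R.T@(o['tool_pos'][:2]-t)*1000-[85,-52]
    a=np.arctan2(-j[1],-j[0])+.07; yaw=o['ee_rot'][2]; f=o['wrist_force'][:2]
    ph=th+a-.07; tg=np.array([np.sin(ph),-np.cos(ph)]); rd=np.array([np.cos(ph),np.sin(ph)])
    print('t',o['time'],'ang',a.round(4),'r',np.linalg.norm(j).round(2),'yaw-phi',round(yaw-ph,3),'Ftang',(f@tg).round(2),'Frad',(f@rd).round(2),'z',o['tool_pos'][2])
E
python3 -c "
from jig import *
arm()"
```

```text
t 5.85 ang 0.602 r 148.72 yaw-phi 0.014 Ftang -7.8 Frad 2.75 z 0.08435072754909272
```

Request:
{"name": "carry_out", "arguments": {"increments": [[230,[0.4,4,0],-1.5],[230,[0.4,4,0],-1.5],[230,[0,0,0],0]]}}

```text
time: 6.15
tool_pos: [0.5245, -0.1145, 0.0843]
ee_rot: [-3.136, 0.001, 0.798]
wrist_force: [-6.3, 5.7, 5.8]
width: 0.0234
finger_force: 30.0
```

Request:
{"name": "carry_out", "arguments": {"increments": [[230,[0.3,1,0],-0.4],[230,[0.1,1,0],-0.4]]}}

```text
time: 6.35
tool_pos: [0.5257, -0.1157, 0.0843]
ee_rot: [-3.136, 0.002, 0.812]
wrist_force: [-6.2, 4.0, 4.8]
width: 0.0238
finger_force: 30.0
```

Request:
{"name": "carry_out", "arguments": {"increments": [[230,[0.1,1,0],-0.4],[230,[0.1,1,0],-0.4]]}}

```text
time: 6.55
tool_pos: [0.5271, -0.117, 0.0843]
ee_rot: [-3.136, 0.002, 0.826]
wrist_force: [-6.3, 4.2, 4.3]
width: 0.0234
finger_force: 30.0
```

```bash
python3 -c "
from jig import *
arm()"
```

```text
t 6.55 ang 0.6785 r 148.49 yaw-phi 0.017 Ftang -7.44 Frad -1.27 z 0.08432768762122823
```

Request:
{"name": "carry_out", "arguments": {"increments": [[230,[0,0.5,0],-0.2],[230,[0,0.5,0],-0.2]]}}

```text
time: 6.75
tool_pos: [0.5276, -0.1175, 0.0843]
ee_rot: [-3.135, 0.002, 0.833]
wrist_force: [-6.8, 5.4, 6.0]
width: 0.0236
finger_force: 30.0
```

Request:
{"name": "carry_out", "arguments": {"increments": [[230,[0,0.5,0],-0.2],[230,[0,0.5,0],-0.2]]}}

```text
time: 6.95
tool_pos: [0.5283, -0.1181, 0.0843]
ee_rot: [-3.135, 0.002, 0.84]
wrist_force: [-8.1, 5.4, 5.1]
width: 0.0234
finger_force: 30.0
```

Request:
{"name": "carry_out", "arguments": {"increments": [[230,[0,0.5,0],-0.2],[230,[0,0.5,0],-0.2]]}}

```text
time: 7.15
tool_pos: [0.529, -0.1187, 0.0843]
ee_rot: [-3.135, 0.002, 0.847]
wrist_force: [-7.7, 5.6, 6.5]
width: 0.0235
finger_force: 30.0
```

Request:
{"name": "carry_out", "arguments": {"increments": [[230,[0,0.5,0],-0.2],[230,[0,0.5,0],-0.2]]}}

```text
time: 7.35
tool_pos: [0.5297, -0.1193, 0.0843]
ee_rot: [-3.134, 0.002, 0.854]
wrist_force: [-7.7, 6.3, 5.6]
width: 0.0235
finger_force: 30.0
```

```bash
python3 -c "
from jig import *
arm()"
```

```text
t 7.35 ang 0.7016 r 148.45 yaw-phi 0.022 Ftang -9.95 Frad -0.49 z 0.08433253768478094
```

The force rises about 2 N from 0.685 rad, so the striker is on the pawl's ramp. Continue in 1 mm steps.

Request:
{"name": "carry_out", "arguments": {"increments": [[230,[0,0.5,0],-0.2],[230,[0,0.5,0],-0.2]]}}

```text
time: 7.55
tool_pos: [0.5304, -0.12, 0.0844]
ee_rot: [-3.134, 0.002, 0.861]
wrist_force: [-8.3, 5.4, 5.3]
width: 0.0236
finger_force: 30.0
```

Request:
{"name": "carry_out", "arguments": {"increments": [[230,[0,0.5,0],-0.2],[230,[0,0.5,0],-0.2]]}}

```text
time: 7.75
tool_pos: [0.5311, -0.1206, 0.0843]
ee_rot: [-3.134, 0.002, 0.868]
wrist_force: [-8.2, 5.9, 5.9]
width: 0.0236
finger_force: 30.0
```

Request:
{"name": "carry_out", "arguments": {"increments": [[230,[0,0.5,0],-0.2],[230,[0,0.5,0],-0.2]]}}

```text
time: 7.95
tool_pos: [0.5318, -0.1213, 0.0843]
ee_rot: [-3.134, 0.002, 0.875]
wrist_force: [-8.6, 5.5, 5.8]
width: 0.0237
finger_force: 30.0
```

Request:
{"name": "carry_out", "arguments": {"increments": [[230,[0,0.5,0],-0.2],[230,[0,0.5,0],-0.2]]}}

```text
time: 8.15
tool_pos: [0.5326, -0.1219, 0.0843]
ee_rot: [-3.134, 0.002, 0.882]
wrist_force: [-7.3, 5.2, 6.5]
width: 0.0237
finger_force: 30.0
```

```bash
python3 -c "
from jig import *
arm()"
```

```text
t 8.15 ang 0.7274 r 148.42 yaw-phi 0.024 Ftang -8.9 Frad -0.85 z 0.08434754695546963
```

The force dropped about 1.2 N, which could be the catch. Continue to feel for the stop.

Request:
{"name": "carry_out", "arguments": {"increments": [[230,[0,0.5,0],-0.2],[230,[0,0.5,0],-0.2]]}}

```text
time: 8.35
tool_pos: [0.5333, -0.1225, 0.0843]
ee_rot: [-3.134, 0.002, 0.889]
wrist_force: [-8.3, 6.4, 5.9]
width: 0.0237
finger_force: 30.0
```

Request:
{"name": "carry_out", "arguments": {"increments": [[230,[0,0.5,0],-0.2],[230,[0,0.5,0],-0.2]]}}

```text
time: 8.55
tool_pos: [0.534, -0.1231, 0.0843]
ee_rot: [-3.134, 0.002, 0.896]
wrist_force: [-8.5, 5.2, 7.0]
width: 0.0236
finger_force: 30.0
```

Request:
{"name": "carry_out", "arguments": {"increments": [[230,[0,0.5,0],-0.2],[230,[0,0.5,0],-0.2]]}}

```text
time: 8.75
tool_pos: [0.5347, -0.1237, 0.0843]
ee_rot: [-3.134, 0.002, 0.903]
wrist_force: [-9.1, 6.0, 6.0]
width: 0.0234
finger_force: 30.0
```

```bash
python3 -c "
from jig import *
arm()"
```

```text
t 8.75 ang 0.7464 r 148.38 yaw-phi 0.026 Ftang -10.85 Frad -1.21 z 0.08432891784141952
```

Request:
{"name": "carry_out", "arguments": {"increments": [[230,[0,0.5,0],-0.2],[230,[0,0.5,0],-0.2]]}}

```text
time: 8.95
tool_pos: [0.5355, -0.1242, 0.0843]
ee_rot: [-3.133, 0.002, 0.91]
wrist_force: [-9.0, 6.0, 6.2]
width: 0.0234
finger_force: 30.0
```

Request:
{"name": "carry_out", "arguments": {"increments": [[230,[0,0.5,0],-0.2],[230,[0,0.5,0],-0.2]]}}

```text
time: 9.15
tool_pos: [0.5362, -0.1248, 0.0843]
ee_rot: [-3.133, 0.002, 0.917]
wrist_force: [-9.0, 5.9, 7.0]
width: 0.023
finger_force: 30.0
```

```bash
python3 -c "
from jig import *
arm()"
```

```text
t 9.15 ang 0.7591 r 148.37 yaw-phi 0.027 Ftang -10.68 Frad -1.11 z 0.08432665391829172
```

Request:
{"name": "carry_out", "arguments": {"increments": [[230,[0,0.5,0],-0.2],[230,[0,0.5,0],-0.2]]}}

```text
time: 9.35
tool_pos: [0.537, -0.1255, 0.0843]
ee_rot: [-3.133, 0.002, 0.924]
wrist_force: [-9.0, 6.2, 5.9]
width: 0.0234
finger_force: 30.0
```

Request:
{"name": "carry_out", "arguments": {"increments": [[230,[0,0.5,0],-0.2],[230,[0,0.5,0],-0.2]]}}

```text
time: 9.55
tool_pos: [0.538, -0.1262, 0.0843]
ee_rot: [-3.134, 0.002, 0.931]
wrist_force: [-8.2, 5.3, 4.9]
width: 0.0236
finger_force: 30.0
```

Request:
{"name": "carry_out", "arguments": {"increments": [[230,[0,0.5,0],-0.2],[230,[0,0.5,0],-0.2]]}}

```text
time: 9.75
tool_pos: [0.5389, -0.1269, 0.0843]
ee_rot: [-3.134, 0.002, 0.938]
wrist_force: [-8.0, 6.0, 5.7]
width: 0.0239
finger_force: 30.0
```

```bash
python3 -c "
from jig import *
arm()"
```

```text
t 9.75 ang 0.7819 r 148.32 yaw-phi 0.026 Ftang -9.97 Frad -0.14 z 0.08433925684569889
```

The force dropped and the position jumped at about 0.77, so the pawl may have dropped. Feel on gently.

Request:
{"name": "carry_out", "arguments": {"increments": [[230,[0,0.5,0],-0.2],[230,[0,0.5,0],-0.2]]}}

```text
time: 9.95
tool_pos: [0.5397, -0.1276, 0.0843]
ee_rot: [-3.134, 0.002, 0.945]
wrist_force: [-8.1, 5.5, 6.4]
width: 0.0233
finger_force: 30.0
```

Request:
{"name": "carry_out", "arguments": {"increments": [[230,[0,0.5,0],-0.2],[230,[0,0.5,0],-0.2]]}}

```text
time: 10.15
tool_pos: [0.5405, -0.1282, 0.0843]
ee_rot: [-3.134, 0.002, 0.952]
wrist_force: [-8.3, 5.5, 5.6]
width: 0.0236
finger_force: 30.0
```

```bash
python3 -c "
from jig import *
arm()"
```

```text
t 10.15 ang 0.7958 r 148.34 yaw-phi 0.026 Ftang -9.94 Frad -0.57 z 0.08434048342733942
```

Request:
{"name": "carry_out", "arguments": {"increments": [[230,[0,0.5,0],-0.2],[230,[0,0.5,0],-0.2]]}}

```text
time: 10.35
tool_pos: [0.5413, -0.1288, 0.0843]
ee_rot: [-3.134, 0.002, 0.959]
wrist_force: [-7.8, 4.9, 5.9]
width: 0.0234
finger_force: 30.0
```

Request:
{"name": "carry_out", "arguments": {"increments": [[230,[0,0.5,0],-0.2],[230,[0,0.5,0],-0.2]]}}

```text
time: 10.55
tool_pos: [0.5421, -0.1293, 0.0844]
ee_rot: [-3.134, 0.002, 0.966]
wrist_force: [-8.7, 5.8, 6.1]
width: 0.0235
finger_force: 30.0
```

```bash
python3 -c "
from jig import *
arm()"
```

```text
t 10.55 ang 0.8092 r 148.31 yaw-phi 0.026 Ftang -10.45 Frad -0.4 z 0.08435392317569018
```

Request:
{"name": "carry_out", "arguments": {"increments": [[230,[0,0.5,0],-0.2],[230,[0,0.5,0],-0.2]]}}

```text
time: 10.75
tool_pos: [0.5429, -0.1299, 0.0843]
ee_rot: [-3.134, 0.001, 0.973]
wrist_force: [-8.6, 5.7, 5.6]
width: 0.0232
finger_force: 30.0
```

Request:
{"name": "carry_out", "arguments": {"increments": [[230,[0,0.5,0],-0.2],[230,[0,0.5,0],-0.2]]}}

```text
time: 10.95
tool_pos: [0.5437, -0.1305, 0.0844]
ee_rot: [-3.134, 0.002, 0.98]
wrist_force: [-8.3, 5.9, 6.2]
width: 0.0236
finger_force: 30.0
```

```bash
python3 -c "
from jig import *
arm()"
```

```text
t 10.95 ang 0.8226 r 148.3 yaw-phi 0.027 Ftang -10.13 Frad 0.01 z 0.0843501219679805
```

Request:
{"name": "carry_out", "arguments": {"increments": [[230,[0,0.5,0],-0.2],[230,[0,0.5,0],-0.2]]}}

```text
time: 11.15
tool_pos: [0.5446, -0.131, 0.0843]
ee_rot: [-3.134, 0.001, 0.987]
wrist_force: [-8.5, 5.4, 4.7]
width: 0.0232
finger_force: 30.0
```

Request:
{"name": "carry_out", "arguments": {"increments": [[230,[0,0.5,0],-0.2],[230,[0,0.5,0],-0.2]]}}

```text
time: 11.35
tool_pos: [0.5454, -0.1316, 0.0843]
ee_rot: [-3.134, 0.001, 0.994]
wrist_force: [-8.1, 5.9, 6.2]
width: 0.0238
finger_force: 30.0
```

Request:
{"name": "carry_out", "arguments": {"increments": [[230,[0,0.5,0],-0.2],[230,[0,0.5,0],-0.2]]}}

```text
time: 11.55
tool_pos: [0.5463, -0.1322, 0.0844]
ee_rot: [-3.134, 0.001, 1.001]
wrist_force: [-8.2, 4.8, 6.5]
width: 0.0235
finger_force: 30.0
```

```bash
python3 -c "
from jig import *
arm()"
```

```text
t 11.55 ang 0.8436 r 148.26 yaw-phi 0.027 Ftang -9.44 Frad -0.66 z 0.08435900436505497
```

Request:
{"name": "carry_out", "arguments": {"increments": [[230,[0,0.5,0],-0.2],[230,[0,0.5,0],-0.2]]}}

```text
time: 11.75
tool_pos: [0.5472, -0.1328, 0.0843]
ee_rot: [-3.134, 0.001, 1.008]
wrist_force: [-7.5, 4.8, 5.3]
width: 0.0233
finger_force: 30.0
```

Request:
{"name": "carry_out", "arguments": {"increments": [[230,[0,0.5,0],-0.2],[230,[0,0.5,0],-0.2]]}}

```text
time: 11.95
tool_pos: [0.5482, -0.1335, 0.0844]
ee_rot: [-3.135, 0.001, 1.015]
wrist_force: [-8.2, 4.6, 5.0]
width: 0.0233
finger_force: 30.0
```

```bash
python3 -c "
from jig import *
arm()"
```

```text
t 11.95 ang 0.8588 r 148.25 yaw-phi 0.025 Ftang -9.39 Frad -0.71 z 0.08437343197689447
```

Request:
{"name": "carry_out", "arguments": {"increments": [[230,[0,0.5,0],-0.2],[230,[0,0.5,0],-0.2]]}}

```text
time: 12.15
tool_pos: [0.5491, -0.1341, 0.0844]
ee_rot: [-3.135, 0.001, 1.021]
wrist_force: [-7.9, 4.7, 4.7]
width: 0.0233
finger_force: 30.0
```

Request:
{"name": "carry_out", "arguments": {"increments": [[230,[0,0.5,0],-0.2],[230,[0,0.5,0],-0.2]]}}

```text
time: 12.35
tool_pos: [0.5501, -0.1347, 0.0844]
ee_rot: [-3.135, 0.001, 1.028]
wrist_force: [-6.2, 4.4, 5.3]
width: 0.0231
finger_force: 30.0
```

```bash
python3 -c "
from jig import *
arm()"
```

```text
t 12.35 ang 0.8742 r 148.23 yaw-phi 0.024 Ftang -7.59 Frad 0.43 z 0.08435125646354114
```

A clear drop to 7.6 N, so the ramp load is gone. Feel for the stop.

Request:
{"name": "carry_out", "arguments": {"increments": [[230,[0,0.5,0],-0.2],[230,[0,0.5,0],-0.2]]}}

```text
time: 12.55
tool_pos: [0.5507, -0.1351, 0.0843]
ee_rot: [-3.135, 0.001, 1.035]
wrist_force: [-8.0, 5.5, 6.0]
width: 0.0234
finger_force: 30.0
```

Request:
{"name": "carry_out", "arguments": {"increments": [[230,[0,0.5,0],-0.2],[230,[0,0.5,0],-0.2]]}}

```text
time: 12.75
tool_pos: [0.5516, -0.1356, 0.0843]
ee_rot: [-3.135, 0.001, 1.042]
wrist_force: [-8.1, 4.3, 5.2]
width: 0.0237
finger_force: 30.0
```

```bash
python3 -c "
from jig import *
arm()"
```

```text
t 12.75 ang 0.8855 r 148.22 yaw-phi 0.026 Ftang -9.14 Frad -0.66 z 0.08432495759647146
```

Request:
{"name": "carry_out", "arguments": {"increments": [[230,[0,0.5,0],-0.2],[230,[0,0.5,0],-0.2]]}}

```text
time: 12.95
tool_pos: [0.5524, -0.1361, 0.0844]
ee_rot: [-3.135, 0.001, 1.049]
wrist_force: [-7.4, 4.1, 4.2]
width: 0.0234
finger_force: 30.0
```

Request:
{"name": "carry_out", "arguments": {"increments": [[230,[0,0.5,0],-0.2],[230,[0,0.5,0],-0.2]]}}

```text
time: 13.15
tool_pos: [0.5532, -0.1366, 0.0844]
ee_rot: [-3.134, 0.001, 1.056]
wrist_force: [-8.6, 4.0, 4.9]
width: 0.0234
finger_force: 30.0
```

```bash
python3 -c "
from jig import *
arm()"
```

```text
t 13.15 ang 0.8986 r 148.21 yaw-phi 0.027 Ftang -9.41 Frad -0.98 z 0.0843650033280597
```

Request:
{"name": "carry_out", "arguments": {"increments": [[230,[0,0.5,0],-0.2],[230,[0,0.5,0],-0.2]]}}

```text
time: 13.35
tool_pos: [0.5538, -0.1369, 0.0844]
ee_rot: [-3.134, 0.001, 1.063]
wrist_force: [-9.0, 4.1, 6.9]
width: 0.0234
finger_force: 30.0
```

Request:
{"name": "carry_out", "arguments": {"increments": [[230,[0,0.5,0],-0.2],[230,[0,0.5,0],-0.2]]}}

```text
time: 13.55
tool_pos: [0.5543, -0.1372, 0.0843]
ee_rot: [-3.133, 0.001, 1.07]
wrist_force: [-9.9, 5.8, 6.7]
width: 0.0236
finger_force: 30.0
```

```bash
python3 -c "
from jig import *
arm()"
```

```text
t 13.55 ang 0.907 r 148.21 yaw-phi 0.033 Ftang -11.52 Frad -0.02 z 0.08433058561518057
```

The force is up to 11.5 N with shrinking steps, so this is light contact with the stop. Ease back to check that the sear holds.

Request:
{"name": "carry_out", "arguments": {"increments": [[230,[0,-1,0],0.4],[230,[0,-1,0],0.4]]}}

```text
time: 13.75
tool_pos: [0.553, -0.1365, 0.0843]
ee_rot: [-3.134, 0.001, 1.056]
wrist_force: [-7.7, 4.8, 6.0]
width: 0.0234
finger_force: 30.0
```

Request:
{"name": "carry_out", "arguments": {"increments": [[230,[0,-1,0],0.4],[230,[0,-1,0],0.4]]}}

```text
time: 13.95
tool_pos: [0.5515, -0.1356, 0.0844]
ee_rot: [-3.135, 0.001, 1.042]
wrist_force: [-8.0, 4.7, 5.4]
width: 0.0235
finger_force: 30.0
```

Request:
{"name": "carry_out", "arguments": {"increments": [[230,[0,-1,0],0.4],[230,[0,-1,0],0.4]]}}

```text
time: 14.15
tool_pos: [0.5501, -0.1347, 0.0844]
ee_rot: [-3.136, 0.001, 1.028]
wrist_force: [-5.5, 3.4, 4.2]
width: 0.0237
finger_force: 30.0
```

```bash
python3 -c "
from jig import *
arm()"
```

```text
t 14.15 ang 0.8739 r 148.26 yaw-phi 0.024 Ftang -6.47 Frad -0.14 z 0.08438317593624599
```

The force is falling, so the sear is taking the load. Ease a little more.

Request:
{"name": "carry_out", "arguments": {"increments": [[230,[0,-1,0],0.4],[230,[0,-1,0],0.4]]}}

```text
time: 14.35
tool_pos: [0.5497, -0.1344, 0.0844]
ee_rot: [-3.139, 0.001, 1.014]
wrist_force: [-3.3, 1.4, 2.3]
width: 0.0236
finger_force: 30.0
```

Request:
{"name": "carry_out", "arguments": {"increments": [[230,[0,-1,0],0.4],[230,[0,-1,0],0.4]]}}

```text
time: 14.55
tool_pos: [0.5493, -0.1341, 0.0844]
ee_rot: [3.141, 0.001, 0.999]
wrist_force: [-0.0, -0.2, -0.1]
width: 0.0233
finger_force: 30.0
```

```bash
python3 -c "
from jig import *
arm()"
```

```text
t 14.55 ang 0.8674 r 148.23 yaw-phi 0.002 Ftang 0.08 Frad -0.16 z 0.08441152074874285
```

The force is zero and the arm stands still, so the sear holds at 0.867. Release, lift and go look at the rail.

Request:
{"name": "carry_out", "arguments": {"increments": [[80,[0,0,0],0],[80,[0,0,0],0],[80,[0,0,0],0],[80,[0,0,0],0],[80,[0,0,-20],0],[40,[0,0,-40],0],[0,[0,0,-40],0],[0,[20,-20,-35],0]]}}

```text
time: 15.35
tool_pos: [0.5437, -0.1083, 0.2212]
ee_rot: [3.139, 0.001, 0.996]
wrist_force: [1.3, 0.4, -0.5]
width: 0.084
finger_force: 0.0
```

Request:
{"name": "carry_out", "arguments": {"increments": [[0,[30,-32,-30],0],[0,[30,-32,-20],0],[0,[30,-32,-10],0],[0,[30,-32,0],0],[0,[30,-32,0],0],[0,[30,-35,0],0],[0,[20,-30,0],0],[0,[0,0,0],0]]}}

```text
time: 16.15
tool_pos: [0.4609, 0.1847, 0.278]
ee_rot: [-3.141, -0.001, 1.006]
wrist_force: [0.1, -0.2, -0.6]
width: 0.0942
finger_force: 0.0
```

```bash
python3 - <<'E'
from h import *
o=robot.get_obs(); print(o['time'],o['tool_pos'],o['ee_rot'])
snap('wrist','w4')
print(proj(cal('w4'),[.497,.239,.038]))
E
```

```text
16.15 [0.46094079 0.18471129 0.27802614] [-3.14100899e+00 -1.41389863e-03  1.00622408e+00]
[324.43491843 117.02058816]
```

Request:
{"name": "carry_out", "arguments": {"increments": [[0,[0,-30,20],0],[0,[10,-30,20],0],[0,[10,0,20],0],[0,[0,0,0],0],[0,[0,0,0],0]]}}

```text
time: 16.7
tool_pos: [0.4233, 0.2293, 0.2177]
ee_rot: [3.141, 0.001, 0.998]
wrist_force: [0.3, 0.2, 0.5]
width: 0.0937
finger_force: 0.0
```

```bash
python3 - <<'E'
from h import *
o=robot.get_obs(); print(o['time'],o['tool_pos'],o['ee_rot'])
snap('wrist','w5')
print(proj(cal('w5'),[.497,.239,.038]))
a=cal('w4')['im'];b=cal('w5')['im']
cv2.imwrite('pics/c4.png',np.vstack([cv2.resize(a[:260],(720,292)),cv2.resize(b[:260],(720,292))]))
E
```

```text
16.7 [0.42334332 0.2293423  0.21771189] [3.14135174e+00 1.12998936e-03 9.98430648e-01]
[381.99313325 136.67993654]
```

View pics/c4.png

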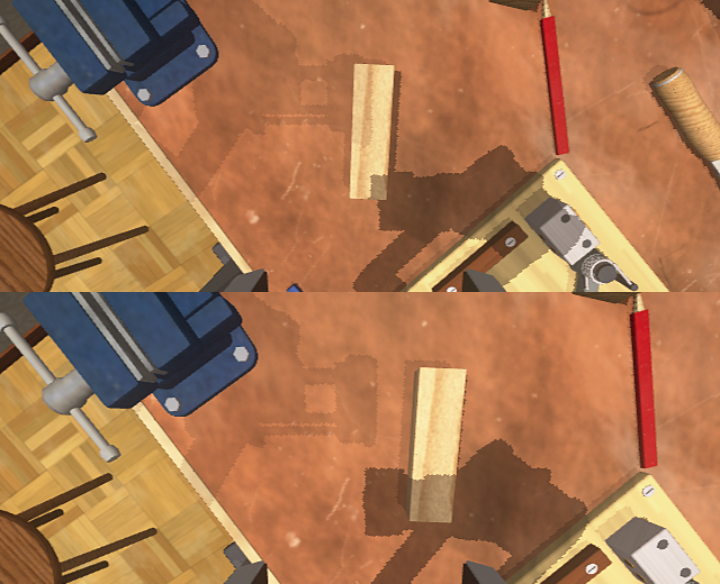

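c4 (top w4, bottom w5) shows the rail standing free. In the w4 half its top corners are (354,64), (394,66), (386,199) and (350,198) in crop scale 1.125. I'll fit its pose from both views.

```bash
python3 - <<'E'
from h import *
Q={}
for f,seed in [('w4',(330,100)),('w5',(390,120))]:
    c=cal(f); im=c['im']; hsv=cv2.cvtColor(im,cv2.COLOR_BGR2HSV)
    m=cv2.inRange(hsv,(15,50,60),(35,255,255)); n,l=cv2.connectedComponents(m); i=l[seed[1],seed[0]]
    cs,_=cv2.findContours((l==i).astype('u1'),cv2.RETR_EXTERNAL,cv2.CHAIN_APPROX_NONE)
    k=max(cs,key=cv2.contourArea); q=cv2.approxPolyDP(cv2.convexHull(k),5,True)[:,0]
    P=np.array([onz(c,*p,.038)[:2] for p in k[:,0]],dtype='f4')
    r=cv2.minAreaRect(P); (w,h),an=r[1],r[2]; yaw=np.radians(an if w>h else an+90)
    print(f,q.tolist(),'ctr',np.round(r[0],4),'size',np.round(r[1],4),'yaw',yaw)
    q=q[np.argsort(q[:,1])]; Q[f]=np.r_[sorted(q[:2].tolist()),sorted(q[-2:].tolist())]
for a,b in zip(Q['w4'],Q['w5']): print(a,b,tri(cal('w4'),a,cal('w5'),b))
E
```

```text
w4 [[349, 58], [343, 176], [312, 176], [315, 57]] ctr [0.5002 0.2339] size [0.1294 0.0381] yaw 0.9627993796699238
w5 [[373, 67], [414, 69], [401, 204], [364, 203]] ctr [0.4987 0.235 ] size [0.1294 0.0416] yaw 0.9634978602448244
[315  57] [373  67] (array([0.52192278, 0.29729258, 0.03475878]), np.float64(0.0005538651093360447))
[349  58] [414  69] (array([0.5508977 , 0.27609767, 0.04326069]), np.float64(0.0002023039271054495))
[312 176] [364 203] (array([0.44820853, 0.18934579, 0.02919577]), np.float64(7.634067733672523e-05))
[343 176] [401 204] (array([0.47961146, 0.17158962, 0.039731  ]), np.float64(0.0005735402888112118))
```

Rail: 129x38 mm, top at about 0.039, centre (0.500, 0.2345), yaw 0.963. That matches the description, so grasp it.

Request:
{"name": "carry_out", "arguments": {"increments": [[0,[15,20,20],2],[0,[16,21,30],0],[0,[15,21,30],0],[0,[0,0,35],0],[0,[0,0,30],0],[0,[0,0,20],0],[0,[0,0,15],0],[0,[0,0,0],0]]}}

```text
time: 17.55
tool_pos: [0.4995, 0.2327, 0.0363]
ee_rot: [-3.14, 0.003, 0.964]
wrist_force: [0.1, 1.1, 0.6]
width: 0.094
finger_force: 0.0
```

```bash
python3 - <<'E'
from h import *
o=robot.get_obs(); yaw=o['ee_rot'][2]; d=np.array([.5000,.2345])-o['tool_pos'][:2]
print(o['tool_pos'],o['ee_rot'],o['wrist_force'],'dx,dy',d@[np.cos(yaw),np.sin(yaw)],d@[np.sin(yaw),-np.cos(yaw)])
E
```

```text
[0.49951686 0.23271648 0.03628172] [-3.14009496e+00  2.63544170e-03  9.63765508e-01] [0.05253503 1.10150668 0.59906476] dx,dy 0.0017404863417569657 -0.0006205546935046605
```

Request:
{"name": "carry_out", "arguments": {"increments": [[200,[1,0,0],0],[200,[1,0,0],0],[200,[0,0,0],0],[200,[0,0,0],0],[200,[0,0,0],0],[200,[0,0,0],0],[200,[0,0,0],0],[200,[0,0,0],0]]}}

```text
time: 18.35
tool_pos: [0.5009, 0.2355, 0.0377]
ee_rot: [-3.141, 0.0, 0.965]
wrist_force: [0.4, -0.2, 0.4]
width: 0.0378
finger_force: 30.0
```

Request:
{"name": "carry_out", "arguments": {"increments": [[200,[0,0,0],0],[200,[0,0,-5],0],[200,[0,0,-10],0],[200,[0,0,-20],0],[200,[0,0,-25],0],[200,[0,0,-20],0],[200,[0,0,0],0]]}}

```text
time: 19.05
tool_pos: [0.5035, 0.2363, 0.1223]
ee_rot: [3.136, -0.007, 0.965]
wrist_force: [0.4, 1.5, -0.1]
width: 0.0377
finger_force: 30.0
```

```bash
cat > go.py <<'E'
from jig import *
import sys
th,R,t,_=pose(); j=np.array([float(sys.argv[1]),float(sys.argv[2])])/1000
o=robot.get_obs(); yaw=o['ee_rot'][2]; d=R@j+t-o['tool_pos'][:2]; f=R.T@o['wrist_force'][:2]
print('TCP in jig',(R.T@(o['tool_pos'][:2]-t)*1000).round(2),'z',o['tool_pos'][2]*1000,'yaw-jig',np.degrees(yaw-th).round(2),'F jig',f.round(2),o['wrist_force'][2].round(2),'T',o['wrist_torque'].round(3),'w',o['width'],'t',o['time'])
print('world d',(d*1000).round(1),'dx,dy',(1000*d@[np.cos(yaw),np.sin(yaw)]).round(1),(1000*d@[np.sin(yaw),-np.cos(yaw)]).round(1))
E
python3 go.py -12 -5
```

```text
TCP in jig [ 10.4 214.1] z 122.29363777507633 yaw-jig 43.81 F jig [0.66 1.38] -0.11 T [-0.034 -0.009  0.016] w 0.037701653679782544 t 19.05
world d [  21.7 -219.2] dx,dy -167.8 142.6
```

Request:
{"name": "carry_out", "arguments": {"increments": [[200,[-18,15,0],0],[200,[-30,25,0],0],[200,[-35,30,0],0],[200,[-35,30,0],0],[200,[-30,26,0],0],[200,[-20,17,0],0],[200,[0,0,0],6],[200,[0,0,0],8]]}}

```text
time: 19.85
tool_pos: [0.5224, 0.0147, 0.1165]
ee_rot: [-3.14, 0.001, 0.713]
wrist_force: [-0.2, 0.8, -1.7]
width: 0.0378
finger_force: 30.0
```

Request:
{"name": "carry_out", "arguments": {"increments": [[200,[0,0,0],8],[200,[0,0,0],8],[200,[0,0,0],8],[200,[0,0,0],5.8],[200,[0,0,0],0],[200,[0,0,0],0]]}}

```text
time: 20.45
tool_pos: [0.5225, 0.016, 0.117]
ee_rot: [-3.141, 0.001, 0.203]
wrist_force: [0.5, -0.4, -1.9]
width: 0.038
finger_force: 30.0
```

```bash
python3 go.py -12 -5; python3 - <<'E'
from h import *
im=snap('wrist','w6')
E
```

```text
TCP in jig [-14.85  -5.62] z 116.97542435855196 yaw-jig 0.13 F jig [ 0.43 -0.53] -1.91 T [-0.028  0.007  0.014] w 0.03801042749198498 t 20.45
world d [2.7 1.2] dx,dy 2.9 -0.6
```

View pics/w6.png

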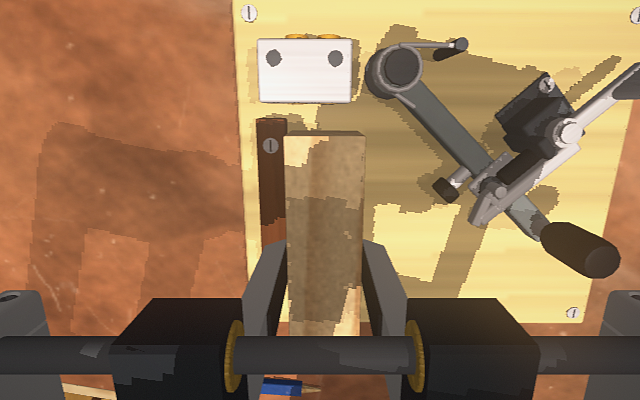

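w6 shows the rail square over the nest (285–362, 135–330), clear of the bush block and fence. The arm is cocked, with its striker held at the hook (490,195). Lower it.

Request:
{"name": "carry_out", "arguments": {"increments": [[200,[0,0,20],0],[200,[0,0,20],0],[200,[0,0,12],0],[200,[0,0,6],0],[200,[0,0,0],0]]}}

```text
time: 21.0
tool_pos: [0.5224, 0.016, 0.0588]
ee_rot: [-3.141, 0.002, 0.201]
wrist_force: [0.2, 0.9, -0.0]
width: 0.0376
finger_force: 30.0
```

Request:
{"name": "carry_out", "arguments": {"increments": [[200,[0,0,1.5],0],[200,[0,0,1],0],[200,[0,0,0.5],0],[200,[0,0,0],0]]}}

```text
time: 21.4
tool_pos: [0.5233, 0.0159, 0.0571]
ee_rot: [3.141, -0.001, 0.201]
wrist_force: [0.9, -0.3, -2.1]
width: 0.038
finger_force: 30.0
```

```bash
python3 go.py 0 0
```

```text
TCP in jig [-14.16  -5.82] z 57.14413286068173 yaw-jig 0.01 F jig [ 0.78 -0.52] -2.06 T [-0.027 -0.046 -0.015] w 0.03798726343194644 t 21.4
world d [12.7  8.5] dx,dy 14.2 -5.8
```

Request:
{"name": "carry_out", "arguments": {"increments": [[200,[0,0,0.5],0],[200,[0,0,0.5],0]]}}

```text
time: 21.6
tool_pos: [0.5231, 0.0159, 0.0558]
ee_rot: [3.141, -0.0, 0.201]
wrist_force: [0.5, 0.1, 0.3]
width: 0.038
finger_force: 30.0
```

Request:
{"name": "carry_out", "arguments": {"increments": [[200,[0,0,0.5],0],[200,[0,0,0],0]]}}

```text
time: 21.8
tool_pos: [0.5231, 0.0159, 0.0557]
ee_rot: [3.141, -0.0, 0.201]
wrist_force: [-1.8, 0.6, 2.5]
width: 0.0379
finger_force: 30.0
```

```bash
python3 go.py 0 0
```

```text
TCP in jig [-14.34  -5.78] z 55.66904783145811 yaw-jig 0.0 F jig [-1.66  0.91] 2.48 T [0.048 0.235 0.   ] w 0.03794216035066249 t 21.8
world d [12.9  8.5] dx,dy 14.3 -5.8
```

Request:
{"name": "carry_out", "arguments": {"increments": [[200,[4,-2,-0.3],0],[200,[4,-2,0],0],[200,[2,0,0],0],[200,[0,0,0],0]]}}

```text
time: 22.2
tool_pos: [0.5324, 0.0222, 0.0557]
ee_rot: [-3.141, -0.0, 0.201]
wrist_force: [-0.9, 0.4, 2.8]
width: 0.0375
finger_force: 30.0
```

Request:
{"name": "carry_out", "arguments": {"increments": [[200,[1,0,0],0],[200,[1,0,0],0]]}}

```text
time: 22.4
tool_pos: [0.5337, 0.0223, 0.0557]
ee_rot: [3.142, 0.001, 0.201]
wrist_force: [-3.1, -0.8, 2.8]
width: 0.0378
finger_force: 30.0
```

Request:
{"name": "carry_out", "arguments": {"increments": [[200,[0,-0.7,0],0],[200,[0,0,0],0]]}}

```text
time: 22.6
tool_pos: [0.534, 0.0225, 0.0557]
ee_rot: [3.14, -0.0, 0.2]
wrist_force: [-1.2, -1.8, 4.1]
width: 0.0378
finger_force: 30.0
```

Request:
{"name": "carry_out", "arguments": {"increments": [[200,[0,-0.7,0],0],[200,[0,0,0],0]]}}

```text
time: 22.8
tool_pos: [0.5342, 0.0233, 0.0557]
ee_rot: [3.141, -0.001, 0.2]
wrist_force: [-0.4, -2.4, 2.3]
width: 0.0374
finger_force: 30.0
```

```bash
python3 go.py 0 0
```

```text
TCP in jig [-2.   -0.77] z 55.6644886858821 yaw-jig -0.0 F jig [-0.9  -2.31] 2.3 T [-0.438  0.056  0.028] w 0.03735152102255107 t 22.8
world d [1.8 1.2] dx,dy 2.0 -0.8
```

Request:
{"name": "carry_out", "arguments": {"increments": [[200,[0,-0.7,0],0],[200,[0,0,0],0]]}}

```text
time: 23.0
tool_pos: [0.5341, 0.0243, 0.0557]
ee_rot: [3.141, -0.001, 0.2]
wrist_force: [0.8, -0.9, 3.2]
width: 0.0376
finger_force: 30.0
```

Request:
{"name": "carry_out", "arguments": {"increments": [[200,[0,-0.7,0],0],[200,[0,0,0],0]]}}

```text
time: 23.2
tool_pos: [0.5338, 0.0252, 0.0557]
ee_rot: [3.141, -0.001, 0.201]
wrist_force: [1.1, -2.0, 2.3]
width: 0.0379
finger_force: 30.0
```

```bash
python3 go.py 0 0
```

```text
TCP in jig [-1.97  1.12] z 55.66557414490447 yaw-jig 0.01 F jig [ 0.66 -2.2 ] 2.27 T [-0.306 -0.159  0.013] w 0.03786891427424156 t 23.2
world d [ 2.2 -0.7] dx,dy 2.0 1.1
```

Request:
{"name": "carry_out", "arguments": {"increments": [[200,[0,-0.7,0],0],[200,[0,0,0],0]]}}

```text
time: 23.4
tool_pos: [0.5335, 0.0259, 0.0557]
ee_rot: [-3.142, -0.001, 0.201]
wrist_force: [0.2, -0.6, 3.0]
width: 0.0379
finger_force: 30.0
```

Request:
{"name": "carry_out", "arguments": {"increments": [[200,[0,-0.7,0],0],[200,[0,0,0],0]]}}

```text
time: 23.6
tool_pos: [0.5333, 0.0264, 0.0557]
ee_rot: [3.141, -0.001, 0.201]
wrist_force: [1.0, -1.7, 3.6]
width: 0.0379
finger_force: 30.0
```

```bash
python3 go.py 0 0
```

```text
TCP in jig [-2.25  2.44] z 55.674686052312346 yaw-jig 0.0 F jig [ 0.65 -1.9 ] 3.63 T [-0.377 -0.237 -0.013] w 0.03787913879841586 t 23.6
world d [ 2.7 -1.9] dx,dy 2.2 2.4
```

Request:
{"name": "carry_out", "arguments": {"increments": [[200,[0,-0.7,0],0],[200,[0,0,0],0]]}}

```text
time: 23.8
tool_pos: [0.5332, 0.0265, 0.0557]
ee_rot: [3.14, -0.001, 0.2]
wrist_force: [1.5, -3.1, 3.4]
width: 0.0378
finger_force: 30.0
```

Request:
{"name": "carry_out", "arguments": {"increments": [[200,[0,-0.7,0],0],[200,[0,0,0],0]]}}

```text
time: 24.0
tool_pos: [0.5332, 0.0266, 0.0557]
ee_rot: [3.139, -0.001, 0.2]
wrist_force: [2.2, -5.6, 2.3]
width: 0.0375
finger_force: 30.0
```

```bash
python3 go.py 0 0
```

```text
TCP in jig [-2.27  2.62] z 55.71709413564397 yaw-jig -0.01 F jig [ 1.07 -5.93] 2.26 T [-1.066 -0.351 -0.076] w 0.03748065697388145 t 24.0
world d [ 2.7 -2.1] dx,dy 2.3 2.6
```

Fence contact (5.9 N, no more motion). Ease y slightly and push x to the bush block.

Request:
{"name": "carry_out", "arguments": {"increments": [[200,[0.5,0.6,0],0],[200,[0.5,0,0],0]]}}

```text
time: 24.2
tool_pos: [0.5333, 0.0265, 0.0557]
ee_rot: [3.14, 0.002, 0.2]
wrist_force: [-1.4, -4.9, 5.4]
width: 0.0377
finger_force: 30.0
```

Request:
{"name": "carry_out", "arguments": {"increments": [[200,[0.7,0,0],0],[200,[0,0,0],0]]}}

```text
time: 24.4
tool_pos: [0.5333, 0.0265, 0.0557]
ee_rot: [3.14, 0.004, 0.2]
wrist_force: [-2.6, -6.7, 6.7]
width: 0.0383
finger_force: 30.0
```

Request:
{"name": "carry_out", "arguments": {"increments": [[200,[0.7,0,0],0],[200,[0,0,0],0]]}}

```text
time: 24.6
tool_pos: [0.5333, 0.0265, 0.0556]
ee_rot: [3.14, 0.005, 0.2]
wrist_force: [-5.0, -6.6, 7.5]
width: 0.0377
finger_force: 30.0
```

```bash
python3 go.py 0 0
```

```text
TCP in jig [-2.17  2.57] z 55.642892383437896 yaw-jig -0.01 F jig [-6.17 -5.48] 7.53 T [-1.183  0.815 -0.061] w 0.03765765972223021 t 24.6
world d [ 2.6 -2.1] dx,dy 2.2 2.6
```

Request:
{"name": "carry_out", "arguments": {"increments": [[200,[0,0.8,-0.6],0],[200,[0,0,0],0]]}}

```text
time: 24.8
tool_pos: [0.5334, 0.0265, 0.0556]
ee_rot: [-3.141, 0.005, 0.2]
wrist_force: [-4.1, -4.6, 5.4]
width: 0.0379
finger_force: 30.0
```

```bash
python3 go.py 0 0
```

```text
TCP in jig [-2.16  2.51] z 55.643605738712616 yaw-jig -0.01 F jig [-4.93 -3.73] 5.44 T [-0.841  0.649 -0.077] w 0.037893869033388296 t 24.8
world d [ 2.6 -2. ] dx,dy 2.2 2.5
```

Request:
{"name": "carry_out", "arguments": {"increments": [[200,[0.7,0.4,0],0],[200,[0,0,0],0]]}}

```text
time: 25.0
tool_pos: [0.5336, 0.0265, 0.0557]
ee_rot: [-3.141, 0.006, 0.2]
wrist_force: [-5.7, -4.4, 7.1]
width: 0.0377
finger_force: 30.0
```

```bash
python3 go.py 0 0;  python3 - <<'E'
from h import *
im=snap('wrist','w7'); cv2.imwrite('pics/c7.png',cv2.resize(im[0:240,190:510],(800,600),interpolation=cv2.INTER_CUBIC))
E
```

```text
TCP in jig [-1.93  2.49] z 55.65078920496854 yaw-jig -0.0 F jig [-6.51 -3.21] 7.06 T [-0.763  0.874 -0.138] w 0.03770322017635692 t 25.0
world d [ 2.4 -2.1] dx,dy 1.9 2.5
```

View pics/c7.png

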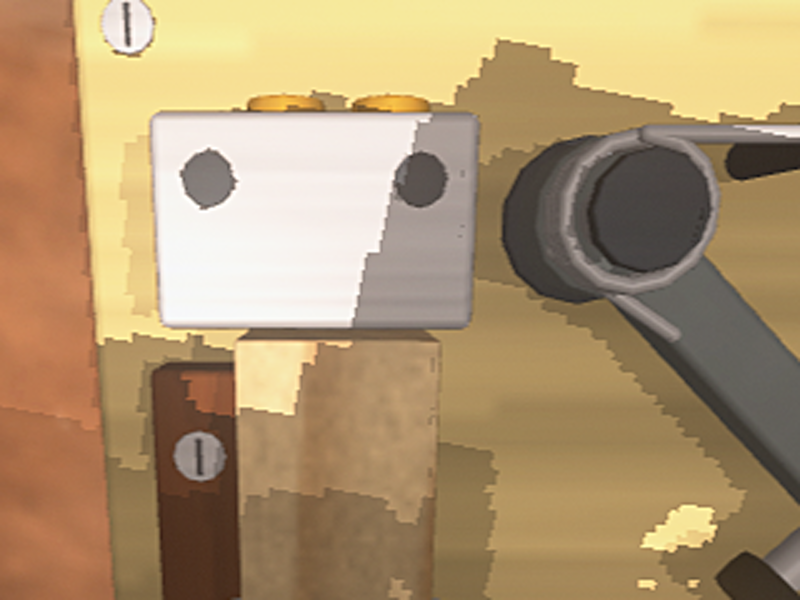

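```bash
python3 - <<'E'
from jig import *
th,R,t,_=pose(); w=cal('w7'); print((R.T@(w['T'][:2,3]-t)*1000).round(1),w['T'][2,3])
U=lambda u,v:(190+u/2.5,v/2.5)
J=lambda u,v,z:(R.T@(onz(w,*U(u,v),z)[:2]-t)*1000).round(2)
print('block edge',J(160,327,.06),J(470,327,.06),'rail top edge',J(240,339,.056),J(440,341,.056),'strip top at',J(250,328,.056), 'rail left side',J(238,500,.056),J(236,345,.056),'right',J(438,500,.056),'fence edge',J(240,560,.036),J(235,365,.036))
E
```

```text
[76.2 -0.1] 0.2203896730006824
block edge [64.96 31.1 ] [ 65.01 -23.9 ] rail top edge [62.55 17.39] [ 62.22 -19.12] strip top at [64.52 15.51] rail left side [32.13 18.64] [61.47 18.15] right [ 32.17 -19.74] fence edge [13.14 20.88] [55.6 20.7]
```

The rail's end edge is at x = 62.3 against the block face at 65.0, so a gap of about 2.5 mm remains. The x force was friction at the fence and bed, so I'll unload those and push x on.

Request:
{"name": "carry_out", "arguments": {"increments": [[200,[0,1.0,-0.8],0],[200,[0,0,0],0]]}}

```text
time: 25.25
tool_pos: [0.5354, 0.0267, 0.0558]
ee_rot: [-3.139, 0.002, 0.201]
wrist_force: [0.5, -0.3, -0.2]
width: 0.0377
finger_force: 30.0
```

```bash
python3 go.py 0 0
```

```text
TCP in jig [-0.15  2.29] z 55.75151962620562 yaw-jig 0.01 F jig [ 0.41 -0.35] -0.19 T [-0.071  0.043 -0.013] w 0.03774169172960882 t 25.25
world d [ 0.6 -2.2] dx,dy 0.2 2.3
```

Request:
{"name": "carry_out", "arguments": {"increments": [[200,[0.5,0.3,-0.2],0],[200,[0.3,0,0],0],[200,[0,0,0],0]]}}

```text
time: 25.55
tool_pos: [0.5357, 0.0263, 0.0559]
ee_rot: [-3.139, 0.004, 0.201]
wrist_force: [-4.2, 1.4, -1.6]
width: 0.0378
finger_force: 30.0
```

```bash
python3 go.py 0 0
```

```text
TCP in jig [0.06 1.9 ] z 55.93449433776064 yaw-jig 0.04 F jig [-3.81  2.19] -1.58 T [0.298 0.707 0.102] w 0.03780345921340684 t 25.55
world d [ 0.3 -1.9] dx,dy -0.1 1.9
```

Request:
{"name": "carry_out", "arguments": {"increments": [[200,[0.3,-0.8,0],0],[200,[0,-0.6,0],0]]}}

```text
time: 25.75
tool_pos: [0.5357, 0.0265, 0.056]
ee_rot: [3.141, 0.004, 0.2]
wrist_force: [-4.9, -1.8, -1.1]
width: 0.038
finger_force: 30.0
```

Request:
{"name": "carry_out", "arguments": {"increments": [[200,[0.2,-0.5,0.4],0],[200,[0,0,0],0]]}}

```text
time: 25.95
tool_pos: [0.5357, 0.0266, 0.0559]
ee_rot: [3.141, 0.004, 0.2]
wrist_force: [-6.1, -2.2, 0.0]
width: 0.0379
finger_force: 30.0
```

```bash
python3 go.py 0 0; python3 - <<'E'
from jig import *
im=snap('wrist','w8'); th,R,t,_=pose(); w=cal('w8')
# transition rows along columns through the rail end (z .056/.06)
g=cv2.cvtColor(im,cv2.COLOR_BGR2GRAY)
for u in (292,305,320,335,350,360): print(u,g[124:142,u].tolist())
E
```

```text
TCP in jig [0.16 2.12] z 55.8852866720951 yaw-jig -0.02 F jig [-6.37 -0.91] 0.01 T [-0.307  1.141 -0.083] w 0.03786343911398886 t 25.95
world d [ 0.3 -2.1] dx,dy -0.2 2.1
292 [246, 244, 246, 247, 248, 247, 247, 249, 248, 231, 203, 155, 193, 234, 230, 228, 227, 227]
305 [244, 243, 244, 246, 248, 247, 247, 248, 246, 228, 205, 160, 192, 232, 228, 226, 227, 227]
320 [243, 240, 243, 245, 246, 246, 246, 247, 246, 225, 206, 168, 145, 220, 131, 138, 138, 138]
335 [150, 148, 149, 153, 155, 156, 156, 156, 154, 142, 129, 113, 120, 148, 147, 147, 149, 150]
350 [151, 146, 148, 150, 154, 155, 155, 155, 154, 140, 128, 111, 110, 156, 153, 151, 151, 150]
360 [150, 145, 147, 150, 154, 155, 154, 155, 155, 140, 128, 110, 114, 163, 159, 155, 150, 148]
```

The gap is now closed to about a 1 px dark line. Press to the fence and bed.

Request:
{"name": "carry_out", "arguments": {"increments": [[200,[0,-0.8,0.3],0],[200,[0,-0.6,0.2],0],[200,[0,0,0],0]]}}

```text
time: 26.3
tool_pos: [0.5357, 0.0268, 0.0558]
ee_rot: [3.138, 0.004, 0.2]
wrist_force: [-6.0, -3.7, 1.4]
width: 0.0379
finger_force: 30.0
```

```bash
python3 go.py 0 0
```

```text
TCP in jig [0.18 2.32] z 55.82168577441666 yaw-jig -0.04 F jig [-6.57 -2.44] 1.39 T [-0.779  1.136 -0.114] w 0.037857261110926695 t 26.3
world d [ 0.3 -2.3] dx,dy -0.2 2.3
```

Request:
{"name": "carry_out", "arguments": {"increments": [[200,[0,-0.6,0.2],0],[200,[0,-0.3,0],0],[200,[0,0,0],0]]}}

```text
time: 26.6
tool_pos: [0.5356, 0.0269, 0.0558]
ee_rot: [3.137, 0.004, 0.199]
wrist_force: [-6.2, -6.4, 1.2]
width: 0.0376
finger_force: 30.0
```

```bash
python3 go.py 0 0
```

```text
TCP in jig [0.13 2.5 ] z 55.783295987029895 yaw-jig -0.07 F jig [-7.32 -5.07] 1.24 T [-1.104  1.101 -0.191] w 0.037607956483248155 t 26.6
world d [ 0.4 -2.5] dx,dy -0.1 2.5
```

Request:
{"name": "carry_out", "arguments": {"increments": [[110,[0,0,0],0],[110,[0,0,0],0],[110,[0,0,0],0],[110,[0,0,-10],0],[110,[0,0,-30],0],[110,[0,0,-40],0],[110,[0,0,-30],0],[110,[0,0,0],0]]}}

```text
time: 27.4
tool_pos: [0.5405, 0.0298, 0.1731]
ee_rot: [3.138, -0.013, 0.201]
wrist_force: [0.6, -0.2, -0.4]
width: 0.0532
finger_force: 0.0
```

Request:
{"name": "carry_out", "arguments": {"increments": [[110,[-2,30,-20],0],[110,[-3,38,-15],0],[110,[-2,38,0],0],[110,[-2,35,0],0],[110,[0,0,0],0],[110,[0,0,0],0]]}}

```text
time: 28.0
tool_pos: [0.5559, -0.1104, 0.2001]
ee_rot: [-3.14, 0.001, 0.199]
wrist_force: [-0.1, -0.1, -1.1]
width: 0.0537
finger_force: 0.0
```

```bash
python3 -c "
from h import *
o=robot.get_obs();print(o['tool_pos']);snap('wrist','w9')"
```

```text
[ 0.55588074 -0.11044511  0.20007379]
```

Request:
{"name": "carry_out", "arguments": {"increments": [[255,[-4,20,0],0],[255,[-6,30,0],0],[255,[-6,28,0],0],[255,[0,0,0],0],[255,[0,0,0],0]]}}

```text
time: 28.55
tool_pos: [0.5561, -0.1885, 0.2007]
ee_rot: [-3.14, 0.0, 0.201]
wrist_force: [0.7, 1.7, -0.5]
width: 0.017
finger_force: 0.0
```

```bash
python3 - <<'E'
from jig import *
o=robot.get_obs();print(o['tool_pos'],o['ee_rot'],o['time'])
snap('wrist','w10'); th,R,t,_=pose()
def P(x,y,z): return np.r_[R@(np.array([x,y])/1000)+t,z]
a,b=cal('w9'),cal('w10')
out=[]
for c in (a,b):
    print([proj(c,P(*q)).round(0).tolist() for q in [(85,-201,.06),(48,-157,.07),(65,0,.056),(-65,0,.056)]])
    p=proj(c,P(65,-180,.07)); x0=int(np.clip(p[0]-100,0,440)); y0=int(np.clip(p[1]-75,0,250)); print('crop',x0,y0)
    out.append(cv2.resize(c['im'][y0:y0+150,x0:x0+200],(400,300),interpolation=cv2.INTER_CUBIC))
n=cv2.resize(a['im'][0:240],(800,300)); cv2.imwrite('pics/c9.png',np.vstack([np.hstack(out),n]))
E
```

```text
[ 0.55605253 -0.18854301  0.20074208] [-3.14039544e+00  6.69155432e-05  2.01450983e-01] 28.55
[[400.0, 87.0], [347.0, 134.0], [160.0, 113.0], [177.0, 255.0]]
crop 275 37
[[307.0, 68.0], [252.0, 115.0], [66.0, 93.0], [93.0, 239.0]]
crop 180 17
```

View pics/c9.png

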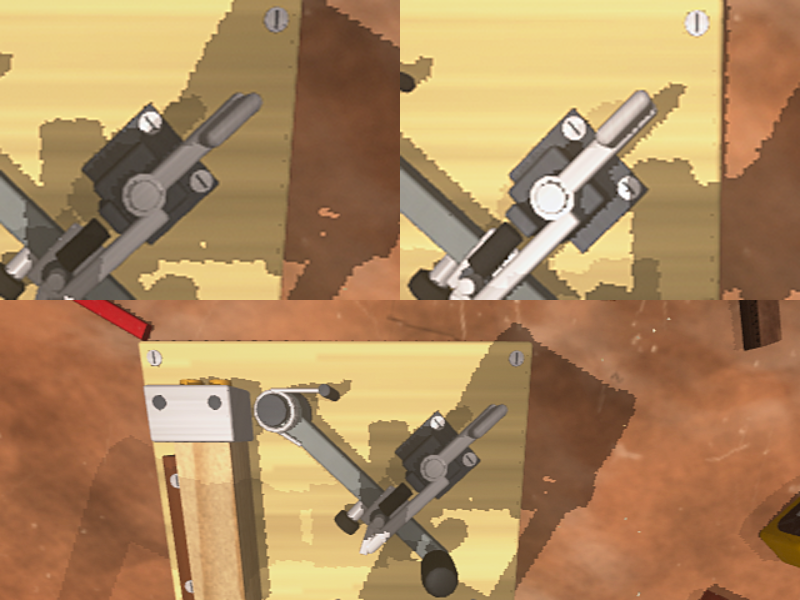

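c9 shows the rail home (end at the block, side at the fence) and the arm cocked with its striker behind the hook. The tab runs along the pawl tail, in the left crop from (205,138) to (258,100). Its outer face is on the lower right, because the hook must swing out that way. Triangulating the tab.

```bash
python3 - <<'E'
from jig import *
th,R,t,_=pose(); a,b=cal('w9'),cal('w10')
J=lambda P:np.r_[(R.T@(P[:2]-t)*1000),P[2]*1000].round(1)
L=lambda u,v:(275+u/2,37+v/2); Q=lambda u,v:(180+(u-400)/2,17+v/2)
for n,p,q in [('far',(258,98),(643,92)),('near',(207,138),(612,145)),('pivot',(145,195),(551,198))]:
    P,e=tri(a,L(*p),b,Q(*q)); print(n,P.round(4),J(P),round(e,4))
for n,c,q in [('far9',a,L(256,98)),('near9',a,L(207,138)),('outer9 far',a,L(262,103)),('outer9 near',a,L(216,146)),('far10',b,Q(643,92)),('near10',b,Q(612,145)),('outer10 far',b,Q(655,102)),('outer10 near',b,Q(622,148))]:
    print(n,J(onz(c,*q,.085)))
o=robot.get_obs(); print(J(o['tool_pos']))
E
```

```text
far [ 0.6588 -0.1529  0.0864] [  85.1 -198.3   86.4] 0.0008
near [ 0.6404 -0.1418  0.0581] [  69.3 -183.7   58.1] 0.0022
pivot [ 0.6137 -0.1212  0.0626] [  47.2 -158.2   62.6] 0.0003
far9 [  84.7 -197.7   85. ]
near9 [  70.3 -180.    85. ]
outer9 far [  83.  -200.1   85. ]
outer9 near [  67.4 -183.5   85. ]
far10 [  85.6 -198.3   85. ]
near10 [  67.  -186.3   85. ]
outer10 far [  82.2 -202.7   85. ]
outer10 near [  65.9 -190.1   85. ]
[ -22.6 -212.4  200.9]
```

Tab top at 0.086 and tab centre at about jig (76,-190), outer normal (-0.75,-0.66), matching the text. Now I'll go before its face with the fingers shut and turned 41°.

Request:
{"name": "carry_out", "arguments": {"increments": [[255,[20,0,0],-5.4],[255,[0,0,0],-8],[255,[0,0,0],-8],[255,[0,0,0],-8],[255,[0,0,0],-8],[255,[0,0,0],-4],[255,[0,0,0],0]]}}

```text
time: 29.3
tool_pos: [0.5758, -0.1839, 0.2012]
ee_rot: [-3.142, -0.0, 0.925]
wrist_force: [-0.1, 0.1, -0.5]
width: 0.0005
finger_force: 0.0
```

```bash
python3 go.py 50.8 -212.1
```

```text
TCP in jig [  -2.44 -212.16] z 201.19555956864411 yaw-jig 41.53 F jig [-0.1   0.08] -0.47 T [ 0.012  0.049 -0.009] w 0.0005098507512429119 t 29.3
world d [52.2 10.7] dx,dy 39.9 35.3
```

Request:
{"name": "carry_out", "arguments": {"increments": [[255,[20,17.5,0],0],[255,[20,17.5,10],0],[255,[0,0,30],0],[255,[0,0,40],0],[255,[0,0,30],0],[255,[0,0,11],0],[255,[0,0,0],0]]}}

```text
time: 30.0
tool_pos: [0.6265, -0.1738, 0.0779]
ee_rot: [-3.137, 0.001, 0.923]
wrist_force: [0.2, -0.6, 0.1]
width: 0.0006
finger_force: 0.0
```

```bash
python3 go.py 67.3 -197.6
```

```text
TCP in jig [  49.24 -212.31] z 77.87219686566004 yaw-jig 41.41 F jig [ 0.12 -0.67] 0.1 T [-0.047 -0.014  0.003] w 0.0006040499483357949 t 30.0
world d [14.8 18. ] dx,dy 23.3 0.9
```

Request:
{"name": "carry_out", "arguments": {"increments": [[255,[8,0.5,-1],0],[255,[7,0.5,0],0],[255,[3,0,0],0],[255,[0,0,0],0]]}}

```text
time: 30.4
tool_pos: [0.6405, -0.1609, 0.0826]
ee_rot: [3.139, -0.001, 0.924]
wrist_force: [0.0, -0.0, -0.0]
width: 0.0002
finger_force: 0.0
```

Request:
{"name": "carry_out", "arguments": {"increments": [[255,[2,0,0],0],[255,[2,0,0],0]]}}

```text
time: 30.6
tool_pos: [0.6418, -0.1582, 0.0812]
ee_rot: [3.141, 0.0, 0.923]
wrist_force: [0.0, -0.9, 0.4]
width: 0.0009
finger_force: 0.0
```

Request:
{"name": "carry_out", "arguments": {"increments": [[255,[2,0,0],0],[255,[1,0,0],0]]}}

```text
time: 30.8
tool_pos: [0.6436, -0.1557, 0.0809]
ee_rot: [-3.141, 0.0, 0.923]
wrist_force: [-0.1, -0.7, 0.9]
width: 0.0002
finger_force: 0.4
```

```bash
python3 go.py 67.3 -197.6
```

```text
TCP in jig [  69.55 -197.97] z 80.90774536206983 yaw-jig 41.4 F jig [-0.2 -0.7] 0.95 T [-0.132  0.02   0.05 ] w 0.00019554878174467776 t 30.8
world d [-2.3 -0.1] dx,dy -1.4 -1.8
```

Request:
{"name": "carry_out", "arguments": {"increments": [[255,[1,0,0],0],[255,[1,0,0],0]]}}

```text
time: 31.0
tool_pos: [0.6438, -0.1554, 0.0809]
ee_rot: [-3.141, 0.003, 0.923]
wrist_force: [-3.5, -3.5, 1.1]
width: 0.0005
finger_force: 2.8
```

Request:
{"name": "carry_out", "arguments": {"increments": [[255,[1,0,0],0],[255,[1,0,0],0]]}}

```text
time: 31.2
tool_pos: [0.644, -0.1552, 0.0809]
ee_rot: [-3.141, 0.006, 0.922]
wrist_force: [-5.5, -7.3, 2.8]
width: 0.0005
finger_force: 4.7
```

Request:
{"name": "carry_out", "arguments": {"increments": [[255,[1,0,0],0],[255,[1,0,0],0]]}}

```text
time: 31.4
tool_pos: [0.6442, -0.155, 0.0809]
ee_rot: [-3.14, 0.009, 0.921]
wrist_force: [-8.6, -9.4, 2.9]
width: 0.0004
finger_force: 6.4
```

```bash
python3 go.py 67.3 -197.6
```

```text
TCP in jig [  70.28 -197.35] z 80.92928954615465 yaw-jig 41.3 F jig [-10.32  -7.45] 2.86 T [-1.743  1.653  0.137] w 0.0003933296223237989 t 31.4
world d [-2.9 -0.8] dx,dy -2.4 -1.8
```

The push of 12.7 N barely moves anything. The wrist's Tz puts the contact about 11 mm off centre towards the pivot, so the finger's edge is probably bearing on something fixed there. Back off, then shift outward along the tab and up a little.

Request:
{"name": "carry_out", "arguments": {"increments": [[255,[-6,0,0],0],[255,[-8,0,0],0],[255,[0,5,-2],0],[255,[0,5,-1.5],0],[255,[0,0,0],0]]}}

```text
time: 31.9
tool_pos: [0.6478, -0.1684, 0.085]
ee_rot: [3.14, -0.001, 0.923]
wrist_force: [-0.1, -0.4, 0.7]
width: 0.0004
finger_force: 0.0
```

```bash
python3 go.py 70 -197.6; python3 - <<'E'
from jig import *
print(robot.tcp_to_tips)
im=snap('wrist','w11'); w=cal('w11'); th,R,t,_=pose()
P=lambda x,y,z: np.r_[R@(np.array([x,y])/1000)+t,z]
for q in [(84.5,-199.5,.085),(68,-182,.085),(76,-190,.085),(47.5,-157.5,.07),(48,-157,.05)]: print(q,proj(w,P(*q)).round(0))
g=cv2.cvtColor(w['im'],cv2.COLOR_BGR2GRAY); p=proj(w,P(72,-187,.07)); x,y=int(p[0]),int(p[1]); print(x,y)
for r in range(max(0,y-48),min(399,y+72),4): print(r,' '.join('%3d'%v for v in g[r,max(0,x-76):x+78:5]))
E
```

```text
TCP in jig [  71.18 -211.3 ] z 85.01159666279923 yaw-jig 41.4 F jig [-0.13 -0.35] 0.73 T [-0.031  0.004 -0.014] w 0.00041617415719588397 t 31.9
world d [-3.9 13.2] dx,dy 8.2 -11.1
0.014
(84.5, -199.5, 0.085) [321. 229.]
(68, -182, 0.085) [272. 230.]
(76, -190, 0.085) [295. 229.]
(47.5, -157.5, 0.07) [216. 220.]
(48, -157, 0.05) [226. 208.]
288 221
173 216  81  68  67  53  56  56  56  60  71 117 240 102 235  81 216 212 207 204 199 223 223 227 227 225 218 203 203 205 205 205
177  54  60  60  60  59  59  59  61  60  60  68  61 123 112  92 234 229 224 173 208 202 198 228 221 222 203 202 201 213 182 118
181  68  69  73  74  81  83  84  87  60  59  67  69  67  69  85 123 124 128 125 116 205 204 204 204 207 213 180 181 120 119 120
185 107 107 107 107 106 107 111 111  57  57  66  68  68  69  74 126 123 126 128 120 215 184 182 177 107 123 123 119 118 118 118
189 105 105 105 105 106 108  64  66  57  58  67  68  68  68  75 127 125 122 125 127 124 121 120 119 119 119 122 120 119 118 118
193 103 105 103  89 109 108  90  64  57  56  65  67  66  67  64 123 129 124 123 125 126 123 155 134 152 150 12
[... 2389 characters left out ...]
 148  89  96  95  95  96  28  35  95  95  95  96 123 168 164
273 147 144 142 139 140 144 145 145 143 144 147 145 142 147 150 150 149  94  94  95  95  95  28  28  95  95  93  95  86 171 161
277 151 148 144 141 139 142 143 145 145 143 143 147 147 141 147 151 150  94  95  95  96  95  29  28  94  94  94  94  92 171 161
281 153 151 148 144 141 138 141 143 144 145 143 142 147 145 142 144 153  95  93  95  95  95  28  29  95  94  94  94  94 170 164
285 155 152 151 148 145 141 139 139 143 143 145 144 142 145 145 141 143  95  94  95  93  94  27  26  93  94  94  94  93 173 166
289 158 155 152 152 148 144 141 140 138 142 144 144 143 142 144 147 117  95  95  94  95  94  27  28  94  93  93  94  93 180 166
```

```bash
python3 - <<'E'
from jig import *
th,R,t,_=pose(); a,b=cal('w9'),cal('w10')
J=lambda P:np.r_[(R.T@(P[:2]-t)*1000),P[2]*1000].round(1)
L=lambda u,v:(275+u/2,37+v/2); Q=lambda u,v:(180+(u-400)/2,17+v/2)
u=np.array([.661,-.75]);n=np.array([-.75,-.661])
for m,p,q in [('screw out',(203,181),(628,187)),('screw in',(150,122),(574,126)),('plate corner out',(218,181),(648,190)),('pivot',(145,195),(551,198)),('tab far tip',(262,98),(652,96))]:
    P,e=tri(a,L(*p),b,Q(*q)); j=J(P); d=j[:2]-[47.5,-157.5]; print(m,j,'along',(d@u).round(1),'out',(d@n).round(1),'err',round(e,4))
E
```

```text
screw out [  51.1 -187.3   27.8] along 24.7 out 17.0 err 0.0
screw in [  77.8 -162.6   22. ] along 23.9 out -19.4 err 0.0005
plate corner out [  50.1 -195.9   17. ] along 30.5 out 23.4 err 0.0009
pivot [  47.2 -158.2   62.6] along 0.3 out 0.7 err 0.0003
tab far tip [  85.  -201.3   78.9] along 57.6 out 0.8 err 0.0002
```

The bracket plate is only about 22 mm high, so the contact was on the tab's pivot-side end, with a short lever. Push again at the outer end, turned a little with the tab's swing.

Request:
{"name": "carry_out", "arguments": {"increments": [[255,[4,0,0],-6],[255,[3,0,0],0],[255,[1,0,0],0],[255,[1,0,0],0]]}}

```text
time: 32.35
tool_pos: [0.6515, -0.1609, 0.0844]
ee_rot: [-3.141, 0.001, 1.027]
wrist_force: [-1.0, -1.8, -0.0]
width: 0.0006
finger_force: 1.0
```

```bash
python3 go.py 70 -197.6
```

```text
TCP in jig [  76.3  -204.64] z 84.37949892249671 yaw-jig 47.34 F jig [-1.32 -1.58] -0.01 T [-0.384  0.152  0.005] w 0.0005715586178100615 t 32.35
world d [-7.6  5.6] dx,dy 0.9 -9.4
```

Request:
{"name": "carry_out", "arguments": {"increments": [[255,[1,0,0],0],[255,[1,0,0],0],[255,[1,0,0],0],[255,[0,0,0],0]]}}

```text
time: 32.75
tool_pos: [0.652, -0.1603, 0.0845]
ee_rot: [-3.141, 0.004, 1.026]
wrist_force: [-3.2, -5.6, 0.4]
width: 0.0004
finger_force: 6.8
```

```bash
python3 go.py 70 -197.6
```

```text
TCP in jig [  76.95 -204.14] z 84.45538224976862 yaw-jig 47.32 F jig [-4.29 -4.88] 0.39 T [-1.03   0.669  0.022] w 0.0003631880989720193 t 32.75
world d [-8.1  5. ] dx,dy 0.1 -9.5
```

Request:
{"name": "carry_out", "arguments": {"increments": [[255,[1,0,0],0],[255,[1,0,0],0],[255,[0,0,0],0]]}}

```text
time: 33.05
tool_pos: [0.6522, -0.16, 0.0845]
ee_rot: [-3.141, 0.007, 1.026]
wrist_force: [-6.8, -7.6, 1.5]
width: 0.0006
finger_force: 8.4
```

```bash
python3 go.py 70 -197.6
```

```text
TCP in jig [  77.21 -203.9 ] z 84.45147806328399 yaw-jig 47.27 F jig [-8.19 -6.12] 1.54 T [-1.556  1.019  0.032] w 0.0005876906321128671 t 33.05
world d [-8.3  4.7] dx,dy -0.3 -9.6
```

```bash
python3 - <<'E'
from jig import *
im=snap('wrist','w12'); w=cal('w12'); th,R,t,_=pose()
P=lambda x,y,z: np.r_[R@(np.array([x,y])/1000)+t,z]
for q in [(84.5,-199.5,.085),(68,-182,.085),(47.5,-157.5,.063),(82,-202,.055),(65,-186,.055)]: print(q,proj(w,P(*q)).round(0))
o=robot.get_obs()['tool_pos']; print('tip',proj(w,[o[0],o[1],o[2]-.014]).round(0))
g=cv2.cvtColor(w['im'],cv2.COLOR_BGR2GRAY)
print('    ',' '.join('%3d'%v for v in range(180,372,6)))
for r in range(190,290,3): print(r,' '.join('%3d'%v for v in g[r,180:372:6]))
E
```

```text
(84.5, -199.5, 0.085) [327. 247.]
(68, -182, 0.085) [278. 244.]
(47.5, -157.5, 0.063) [226. 222.]
(82, -202, 0.055) [326. 233.]
(65, -186, 0.055) [286. 233.]
tip [322. 251.]
     180 186 192 198 204 210 216 222 228 234 240 246 252 258 264 270 276 282 288 294 300 306 312 318 324 330 336 342 348 354 360 366
190  99 124 121 120 117  99 106 104 106 104 100  80  62  59  57  67  67  67  71 123 127 122 221 115 118 121 122 118 118 120 120 119
193 162 126 123 120 118  97 104 102 102 103  87  63  64  60  56  66  65  67  86 123 125 125 120 120 119 119 124 121 118 118 119 119
196 199 124 125 122  70 100 104 101 101 101 104  63  63  60  55  65  65  66  99 126 123 127 122 121 118 118 121 122 117 116 119 118
199 220 123 126 128  54  49  80 101 104 109 105  63  63  59  54  65  65  65  97 127 122 123 125 120 110 131 112 114 111 131 111 112
202 124 126 124  49  54  53  60 102  89  63  61  62  62  57  52  63  63  66 100 125 124 122 126 121 150 147 147 149 151 145 144 147
205  49  46  62  51  55  53  59  82 114  91  85  61  62  55  52  62  62  64  94 122 126 122 124 124 150 148 145 146 152 147 145 144
2
[... 2994 characters left out ...]
  93  94 103  94  94  95  93 157 163 153
277  67  66 157 154 153 148 145 142 139 143 145 143 143 149 146 147 151 149 150 132  94  94  93  94 103  96  93  94  94 141 161 151
280  65  65 160 157 153 151 148 143 141 140 145 145 143 146 146 142 151 151 149 116  94  94  94  96 104  97  93  94  94 105 159 151
283  67  64 159 158 155 153 149 145 142 139 143 145 144 143 147 144 146 151 149  84  93  93  94  95 106  95  93  93  94  86 158 153
286  64  84 159 162 158 154 151 148 142 141 142 145 146 143 145 146 142 149 151  89  94  94  93  95 105  96  94  94  93  89 158 149
289  71 165 158 160 158 155 152 150 145 141 139 142 146 144 143 147 145 145 151  93  94  92  92  95 104  97  93  93  92  92 153 150
```

The tab takes the push on its outer end and hardly moves at 10 N. Try slightly more force, watching for it to yield.

Request:
{"name": "carry_out", "arguments": {"increments": [[255,[1,0,0],0],[255,[1,0,0],0],[255,[0,0,0],0]]}}

```text
time: 33.4
tool_pos: [0.6532, -0.1587, 0.0844]
ee_rot: [-3.141, 0.008, 1.025]
wrist_force: [-5.9, -8.0, 1.4]
width: 0.0005
finger_force: 8.1
```

Request:
{"name": "carry_out", "arguments": {"increments": [[255,[1,0,0],0],[255,[1,0,0],0],[255,[0,0,0],0]]}}

```text
time: 33.7
tool_pos: [0.6565, -0.1536, 0.0845]
ee_rot: [3.141, 0.001, 1.027]
wrist_force: [-0.2, -3.4, -1.1]
width: 0.0004
finger_force: 1.8
```

```bash
python3 go.py 70 -197.6; python3 - <<'E'
from jig import *
th,R,t,_=pose(); a,b=cal('w9'),cal('w10')
g=cv2.cvtColor(a['im'],cv2.COLOR_BGR2GRAY)
P=lambda x,y,z: np.r_[R@(np.array([x,y])/1000)+t,z]
print([(q,proj(a,P(*q)).round(0)) for q in [(8,-117,.056),(21,-123,.056),(47.5,-157.5,.063)]])
print('    ',' '.join('%3d'%v for v in range(276,360,3)))
for r in range(130,212,3): print(r,' '.join('%3d'%v for v in g[r,276:360:3]))
E
```

```text
TCP in jig [  82.69 -198.46] z 84.45769732790401 yaw-jig 47.38 F jig [-0.92 -3.32] -1.09 T [-0.776  0.014  0.047] w 0.0003731986671979849 t 33.7
world d [-12.6  -1.7] dx,dy -8.0 -9.9
[((8, -117, 0.056), array([300., 179.])), ((21, -123, 0.056), array([306., 164.])), ((47.5, -157.5, 0.063), array([347., 134.]))]
     276 279 282 285 288 291 294 297 300 303 306 309 312 315 318 321 324 327 330 333 336 339 342 345 348 351 354 357
130 153 127  63 147 138 137 130 134 138 138 138 139 109 110 110  94  68  70  65  59  71 110 136 140 150 150 163 133
133 150 151 129  62 139 130 129 130 129 130 129 132 102 104 105 107  58  68  66  59  98 101 137 145 142 148 133 129
136 151 150 149 120  62 124 127 127 126 127 126 100 102 101 101 101 110  64  68  59 105 121 142 139 142 143 133 120
139 151 148 149 150  87  66 125 128 127 128 127  97 103 102 103 103  73  56  69  59  55 125 138 139 139 141 146  69
142 150 150 151 150  90  95  66 114 127 126  97 100 118 101 103 102  61  67  69  66  66 103 135 113 115 138 140  69
145 151 150 151 153  90  96  94  66 117 100 102 102 100 121 105 110 109  58  68  71  61  6
[... 1877 characters left out ...]
 138
196 195 195 197 195 186 231 233 225 216 175 173 111 112 112 112 110 116  64  76  68 131 132  72  74  94  63 137 141
199 198 198 199 199 194 227 222 215 165 211 103 114 114 113 113 114 112 116  67 107 131 106  75  80  87 101  68 129
202 201 201 202 202 213 230 123 162 206 176 116 116 116 116 115 116 114 112 215 120 132 135  47  44  48  47  47  48
205 198 200 199 199 199 200 200 200 201 103 114 113 109 114 115 114 116 106 205 206 115  62  46  47  49  47  47  47
208 200 201 200 200 199 201 201 201 175 113 114 130 142 146 108 109 147 131 107 204 232  43  49  46  49  48  48  49
211 202 201 202 203 202 203 203 206 105 117 116 114 145 143 144 143 144 145 145 146 120  47  46  46  49  47  48  48
```

It yielded: 7.7 mm of travel with the force dropping to 3.4 N, so probably tripped. Back away and check.

Request:
{"name": "carry_out", "arguments": {"increments": [[255,[0,0,0],0],[255,[-8,0,0],0],[255,[-12,0,0],0],[255,[-10,0,-10],0],[255,[0,0,-40],0],[255,[0,0,-40],0],[255,[0,0,-40],6],[255,[0,0,0],8]]}}

```text
time: 34.5
tool_pos: [0.6433, -0.1797, 0.2248]
ee_rot: [3.128, -0.008, 0.778]
wrist_force: [0.1, 0.3, 0.1]
width: 0.0007
finger_force: 0.0
```

Request:
{"name": "carry_out", "arguments": {"increments": [[255,[0,-20,-10],8],[255,[0,-20,-10],8],[255,[0,-20,0],8],[255,[0,-30,0],8],[255,[0,-20,0],0],[255,[0,0,0],0]]}}

```text
time: 35.1
tool_pos: [0.5895, -0.0813, 0.2358]
ee_rot: [-3.141, -0.002, 0.231]
wrist_force: [-0.1, -0.1, -0.6]
width: 0.001
finger_force: 0.0
```

```bash
python3 go.py 0 0; python3 - <<'E'
from jig import *
im=snap('wrist','w13'); w=cal('w13'); th,R,t,_=pose()
P=lambda x,y,z: np.r_[R@(np.array([x,y])/1000)+t,z]
k=lambda a:(85-150*np.cos(a-.07),-52-150*np.sin(a-.07))
for a in (0,.07,.87): print('knob',a,proj(w,P(*k(a),.104)).round(0),proj(w,P(*k(a),.06)).round(0))
m=(im.max(2)<60).astype('u1'); n,l,s,c=cv2.connectedComponentsWithStats(m)
for i in range(1,n):
    if s[i,4]>60 : print(s[i],c[i].round(0))
for q in [(65,2,.056),(65,2,.06),(65,21,.056),(65,-17,.056),(-65,2,.056),(-65,21,.056),(-65,-17,.056)]: print(q,proj(w,P(*q)).round(1))
E
```

```text
TCP in jig [  31.43 -114.34] z 235.80006030851962 yaw-jig 1.75 F jig [-0.11 -0.04] -0.61 T [0.009 0.024 0.009] w 0.0009677670820865249 t 35.1
world d [-53.6 105.8] dx,dy -27.9 -115.2
knob 0 [240. 297.] [250. 275.]
knob 0.07 [252. 297.] [260. 276.]
knob 0.87 [370. 256.] [364. 238.]
[ 577    0   19   95 1048] [586.  46.]
[339 148  28  20 102] [354. 157.]
[328 184  22  21 128] [338. 193.]
[605 188  35  39 652] [624. 213.]
[319 242  11 133 804] [324. 317.]
[    0   269   318   131 20519] [194. 353.]
[  0 295  18   7  74] [  8. 298.]
[  331   298   309   102 15879] [442. 351.]
(65, 2, 0.056) [202.4 150. ]
(65, 2, 0.06) [201.1 150.5]
(65, 21, 0.056) [182.8 149.4]
(65, -17, 0.056) [222.1 150.7]
(-65, 2, 0.056) [209.7 272.7]
(-65, 21, 0.056) [191.8 272.2]
(-65, -17, 0.056) [227.6 273.2]
```

Request:
{"name": "carry_out", "arguments": {"increments": [[255,[-20,-15,-15],0],[255,[-20,-25,-15],0],[255,[-20,-25,-10],0],[255,[0,0,0],0],[255,[0,0,0],0]]}}

```text
time: 35.65
tool_pos: [0.5174, -0.0343, 0.2751]
ee_rot: [3.14, -0.002, 0.226]
wrist_force: [0.0, 0.2, -0.4]
width: 0.0006
finger_force: 0.0
```

```bash
python3 - <<'E'
from jig import *
im=snap('wrist','w14'); w=cal('w14'); th,R,t,_=pose(); print(robot.get_obs()['tool_pos'])
P=lambda x,y,z: np.r_[R@(np.array([x,y])/1000)+t,z]
k=lambda a:(85-150*np.cos(a-.07),-52-150*np.sin(a-.07))
for a in (0,.07,.87): print('knob',a,proj(w,P(*k(a),.104)).round(0),proj(w,P(*k(a),.06)).round(0))
m=(im.max(2)<60).astype('u1'); n,l,s,c=cv2.connectedComponentsWithStats(m)
for i in range(1,n):
    if s[i,4]>60 : print(s[i],c[i].round(0))
# rectify at z=.056, 1 mm/px, jig x up, y left ; rows: x from 110 to -110
g=cv2.cvtColor(im,cv2.COLOR_BGR2GRAY)
X,Y=np.meshgrid(np.arange(110,-112,-1),np.arange(50,-90,-1),indexing='ij')
def rect(z):
    u=np.array([[proj(w,P(x,y,z)) for x,y in zip(a,b)] for a,b in zip(X,Y)],dtype='f4'); return cv2.remap(im,u[...,0],u[...,1],cv2.INTER_LINEAR)
r=rect(.056); cv2.imwrite('pics/r14.png',r); rg=cv2.cvtColor(r,cv2.COLOR_BGR2GRAY); h=cv2.cvtColor(r,cv2.COLOR_BGR2HSV)
print('end: x 72..55 cols y=15,8,0,-8,-14'); 
for y in (17,10,2,-6,-13): print(y,[int(rg[110-x,50-y]) for x in range(74,54,-1)])
print('sides y 30..-35')
for x in (50,20,0,-30,-55): print(x,' '.join(str(int(rg[110-x,50-y])) for y in range(30,-40,-2)))
E
```

```text
[ 0.51745778 -0.03449361  0.27417413]
knob 0 [308. 223.] [310. 211.]
knob 0.07 [318. 224.] [319. 211.]
knob 0.87 [431. 182.] [419. 174.]
[622   0  14  40 462] [628.  19.]
[385  82  48  59 512] [404. 114.]
[308 204  22  30 312] [319. 218.]
[320 242  10 133 847] [324. 315.]
[  7 277  34  18 149] [ 32. 285.]
[170 276 101  12 220] [220. 281.]
[  0 295  18   7  73] [  8. 298.]
[120 299  24  36  69] [132. 313.]
[    0   298   319   102 18280] [196. 352.]
[  330   298   310   102 15498] [440. 351.]
end: x 72..55 cols y=15,8,0,-8,-14
17 [231, 231, 232, 233, 230, 232, 237, 234, 197, 147, 172, 214, 211, 207, 209, 211, 212, 212, 211, 211]
10 [231, 230, 233, 233, 230, 232, 236, 238, 204, 121, 179, 213, 210, 213, 213, 215, 215, 215, 212, 209]
2 [231, 231, 233, 234, 228, 232, 237, 243, 204, 83, 179, 190, 186, 185, 182, 181, 181, 178, 176, 176]
-6 [230, 231, 233, 234, 227, 232, 236, 242, 203, 108, 193, 208, 208, 203, 206, 209, 210, 208, 209, 211]
-13 [230, 231, 233, 234, 228, 231, 236, 236, 200, 146, 171, 211, 206, 207, 204, 202, 208, 211, 213, 214]
sides y 30..-35
50 101 100 97 101 97 90 188 209 209 214 213 212 197 184 182 190 200 205 206 206 200 213 212 205 208 96 107 142 139 131 199 217 216 217 206
20 99 102 104 105 95 86 204 219 214 216 215 198 179 182 189 199 204 201 200 206 211 202 203 191 166 91 111 146 142 150 225 219 219 220 201
0 90 92 92 94 90 88 173 194 191 190 187 166 172 173 183 178 178 181 186 185 186 183 177 177 151 70 58 63 65 60 159 212 209 207 212
-30 89 92 92 93 91 95 179 183 183 186 168 159 165 167 171 179 182 184 193 187 187 178 177 160 143 80 114 148 144 135 221 221 221 221 201
-55 94 97 99 103 97 72 206 206 207 198 177 175 187 193 188 193 187 185 205 208 209 191 183 181 157 84 151 190 186 185 185 186 186 186 186
```

The knob is at the angle-0.07 position, so the arm is shut on a rail that is home, square to the fence. One close check of the end gap from the same viewpoint as when it was pressed home.

```bash
python3 go.py 0 2.5
```

```text
TCP in jig [-29.89 -54.07] z 274.17412807589335 yaw-jig 1.41 F jig [0.36 0.18] -0.31 T [-0.004  0.013  0.024] w 0.0002869911828864109 t 35.7
world d [18.  61.4] dx,dy 31.3 -55.8
```

Request:
{"name": "carry_out", "arguments": {"increments": [[255,[10,-18,30],1.4],[255,[11,-19,40],0],[255,[10,-19,40],0],[255,[0,0,40],0],[255,[0,0,25],0],[255,[0,0,10],0],[255,[0,0,0],0],[255,[0,0,0],0]]}}

```text
time: 36.5
tool_pos: [0.5368, 0.027, 0.0905]
ee_rot: [3.141, -0.002, 0.2]
wrist_force: [1.1, 0.6, 0.1]
width: 0.0004
finger_force: 0.0
```

```bash
python3 go.py 0 2.5; python3 - <<'E'
from jig import *
im=snap('wrist','w15'); th,R,t,_=pose()
P=lambda x,y,z: np.r_[R@(np.array([x,y])/1000)+t,z]
for f in ('w7','w8','w15'):
    w=cal(f); g=cv2.cvtColor(w['im'],cv2.COLOR_BGR2GRAY); print(f)
    for y in (16,8,0,-8,-14):
        uv=np.array([proj(w,P(x,y,.058)) for x in np.arange(68,60,-.5)],dtype='f4')
        print(y,cv2.remap(g,uv[:,:1],uv[:,1:],cv2.INTER_LINEAR)[:,0].tolist())
E
```

```text
TCP in jig [1.37 2.37] z 90.49115113447837 yaw-jig -0.03 F jig [1.21 0.33] 0.07 T [0.    0.001 0.072] w 0.0003845049814869202 t 36.5
world d [-1.4 -0.1] dx,dy -1.4 -0.1
w7
16 [248, 248, 249, 250, 232, 204, 169, 158, 131, 100, 91, 187, 229, 224, 223, 225]
8 [247, 247, 248, 249, 229, 207, 151, 95, 101, 104, 92, 191, 234, 229, 228, 228]
0 [246, 245, 246, 248, 227, 209, 156, 98, 99, 102, 96, 172, 198, 132, 133, 135]
-8 [156, 156, 156, 156, 143, 131, 109, 91, 100, 101, 98, 135, 152, 150, 149, 149]
-14 [155, 155, 154, 155, 142, 129, 106, 93, 97, 97, 95, 133, 152, 149, 148, 147]
w8
16 [248, 248, 249, 248, 234, 204, 157, 194, 226, 223, 223, 225, 225, 225, 224, 225]
8 [248, 247, 248, 247, 230, 206, 162, 201, 231, 228, 228, 228, 228, 228, 228, 229]
0 [245, 246, 247, 246, 227, 208, 166, 163, 193, 138, 135, 136, 136, 136, 136, 135]
-8 [154, 155, 155, 154, 143, 130, 111, 120, 153, 151, 151, 151, 150, 150, 150, 152]
-14 [155, 155, 154, 155, 142, 129, 110, 121, 152, 149, 148, 148, 150, 152, 155, 149]
w15
16 [244, 244, 245, 244, 224, 197, 143, 170, 221, 219, 217, 218, 219, 219, 220, 220]
8 [243, 243, 245, 245, 221, 199, 135, 167, 228, 224, 222, 222, 222, 222, 222, 223]
0 [242, 242, 244, 246, 224, 208, 131, 109, 130, 130, 129, 126, 132, 187, 182, 178]
-8 [148, 149, 148, 147, 135, 125, 98, 119, 146, 144, 144, 143, 143, 142, 142, 144]
-14 [149, 148, 148, 148, 136, 124, 97, 119, 147, 144, 142, 142, 143, 147, 149, 145]
```

The end is as tight as when it was pressed home (same profile as w8), the arm is shut at 0.07 and the gripper is clear. Lift off and hand in.

Request:
{"name": "carry_out", "arguments": {"increments": [[255,[0,0,-30],0],[255,[0,0,-40],0],[255,[0,0,-30],0],[255,[0,0,0],0],[255,[0,0,0],0]]}}

```text
time: 37.05
tool_pos: [0.5367, 0.0275, 0.1918]
ee_rot: [3.14, -0.005, 0.2]
wrist_force: [-0.3, -0.5, -0.7]
width: 0.0
finger_force: 0.0
```

```bash
python3 -c "
from bench import robot
print(robot.close_job())"
```

```text
the job is handed in; nothing more can be done
None
```

The arm was cocked with only light pressure on the rubber stop, the rail is seated against the bush block and fence and clamped (arm at about 0.07 rad), and the job was handed in at 37 s; the trigger took about 10 N, up to 12.7 N on a first try, rather than the stated 5 to 7 N.

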